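# Fit the hand key to a tube pump under its snap-in cover

## Robot

A 6-joint arm with a two-finger parallel gripper is mounted at the origin on the work surface. World frame = base frame: x ahead of the robot, y to its left, z up, the work surface at z = 0. Lengths are in mm, angles in rad, forces in N, time in s.
With the tool pointing down it reaches from about 325 to 925 mm from the base axis. Payload 3.1 kg.
Tool frame: the origin (TCP) lies at the very end of the fingers, on their centre line; the grasp point (between the pads) lies 19 mm behind it (r.hold_point_z is the distance from the TCP to the grasp point, in mm); z points along the fingers, x is the direction in which the jaws open and shut, and the axes are right-handed (so a half turn about z gives the same grasp; the last joint's range is limited). The gripper opens to 85 mm and grips with 20 to 120 N. Pads are 22 mm wide; open, the fingers measure 114 mm over their backs; the gripper's body (76 mm by 85 mm) begins 54 mm behind the grasp point. The pads swing forward as they close: fully open they stand 13 mm farther back than shut.
Start: joints at [-1.319, 0.217, 1.613, -0, 1.311, -0.112], TCP at [222.414, -584.099, 231.3] pointing down, gripper open.
Joint ranges: [-2.75, 2.75], [-0.78, 2.1], [0.31, 2.55], [-1.13, 4.27], [0.13, 2.63], [-2.58, 2.58]. Speed limits (rad/s): [2.79, 2.79, 3.14, 3.14, 3.14, 3.14].

## Interface

Orientations are given as a unit quaternion [x, y, z, w].
In Python, from bench import r gives the robot as it stands.
- The arm moves only by the shell command python3 -m jog 'ROWS' [OPENING] [FORCE]. ROWS is JSON, a list of rows, each a list of 6 numbers: the shift along the tool's x, y, z scaled (see below), then the turn, a rotation vector about the tool's x, y, z scaled (see below). In form: [[tx, ty, tz, ax, ay, az], ...]. A call has 1 to 20 rows; each row shifts and turns the commanded pose from where the row before left it, along the tool's axes as they then stand; what a row does not reach is not made up. The controller multiplies each number of a shift by 400 mm and each number of a turn by pi rad. A row lasts 1/12 s, in which the tool goes at most 41.7 mm and 7.16 degrees, less where a joint would pass 70% of its speed; a pose out of reach is approached as far as the arm can. A call with a number of a shift or a turn outside -1 to 1 is refused whole. A call with a gripper value outside its range is refused whole. OPENING is the closure, from 0 (fully open) to 1 (shut), set as the call begins (- or left out, the last holds). The fingers move at their own pace and stop on an object; FORCE is the grip in N (left out, the last holds). Time passes only in rows, so rows that do not move let the fingers close. It gives the time, the measured TCP pose, the force and the opening at its end, in the units of the state.
- r.get_obs(): the state, without advancing time (a new reading comes with each control period).
- r.capture(name): name is "scene" or "top" or "wrist"; returns (picture, depth): 384x512x3 uint8, red, green, blue; 384x512 float32, mm along the optical axis (not along the pixel's ray), 0 where there is no reading.
- r.calibration(name): a dict with "mtx" (3x3 intrinsics, pixels), "dist" ([k1, k2, p1, p2, k3] as OpenCV has them; the pictures are not rectified), "T" (4x4, takes a point from camera to world coordinates). Camera axes: x right, y down, z forward; pixel columns grow to the right and rows downward; lengths in mm; the calibration is good to about 2 mm. A picture is of the moment at which its call begins: read the wrist's pose just before it. calibration takes no time and is no camera call; for the wrist camera it gives the pose at the moment of the call.
- r.job_done(): hands the job in, once; it reports no verdict.
Trained networks look in the newest picture that a camera, given by its name, has taken for a name from the list of things; names that differ only in an ending like _2 or _b are one class to them, and where a whole thing is asked for, a point or a joint stands for the part that bears it (a point fixed in the world has none). Each returns a list of dicts, best first, with "score" (0 to 1); they miss things now and then, are a little off and sometimes report something else, mostly with a low value. They report only what shows in the picture. A call takes as long as a camera call. They do not tell look-alikes from the thing itself.
- r.search_frame(name, camera): "point" ([x, y, z] in mm, in world coordinates, good to about 4 mm: the middle of the surface that is visible of it).
- r.masks_of(name, camera): "pixels" (384x512 bool, what is visible of it).
- r.landmark_of(name, camera): "point" ([x, y, z] in mm, in world coordinates, good to about 4 mm: a listed point, or the origin of a listed thing).
The state is a dict: "time": time; "qpos": joint angles; "dq": joint speeds; "joint_efforts": joint torques, N m; "eef_pos": TCP position; "eef_rot": TCP orientation; "wrist_force": force on the tool from outside, world axes, zero at the start; "moment": the same for the moment, N m; "opening": finger opening in mm.
Only numpy, scipy, OpenCV 4.12 (cv2) and the standard library are available. Lean on these libraries where they do the work, as an engineer would, in place of code of your own. Each camera call takes 0.05 s, during which the arm holds its last target.

## Task

Prise the snapped-in cover off the top of the pump unit by working the flat blade tool into the notch at its front edge; do not take hold of the cover until the blade has popped it up. Then lay the cover in the white tray and push the hand key fully home on the square drive shaft that was underneath. Finish with the blade tool lying on the bench, and leave the big amber jar standing where it is.

Things in the scene. Friction and masses are not known exactly. Their poses are not given: they have to be found in the camera images.
- pump: fixed light grey pump unit, 155 x 140 x 77 mm high, with a console 30 mm higher along its rear (x 82 to 115 mm). Origin on the bench under the cover's centre; x from the notched front face (x = -40 mm, robot's side) to the rear, z up. The top (z = 77) has a recess 72 x 54 mm, 11 mm deep, for the cover; below it a pocket 60 x 42 mm, floor at z = 42, with the drive shaft in the middle
- notch (a point): centre of the mouth of the pry notch in the pump's front face (pump x = -40, y = 0, z = 63 mm), axes as the pump. 24 mm wide, open at the top, floor at z = 60 mm; it leads level under the cover's front edge, whose underside is at z = 66 and begins 5 mm behind the face; free for the blade to 30 mm behind the face
- cover_mid (a point): centre of the loose grey plastic cover, 35 g: an upper plate 63 x 45 x 9 mm on a flange 70 x 52 x 3 mm (x, y, z), 12 mm thick in all; this point is 6 mm above its underside. Axes as the pump's while it is snapped in, its top then 1 mm above the pump's top
- cover_front (a point): middle of the cover's lower front edge, 35 mm before cover_mid and 6 mm lower; at z = 66 mm when snapped in. Sprung catches either side of the notch hold it down: about 10 N up here frees it. Raised 10 mm or more, the catches snap in below and hold it up, tilted 7 degrees, rear edge still in the recess: its front half then stands proud enough to be taken by the sides and lifted out
- tool_grip (a point): where to hold the flat blade tool (90 g): halfway up its brown wooden handle, 20 mm behind the handle's front end; x points to the blade's tip, 80 mm away. It lies on the bench either side of the pump; handle 85 mm long, 20 wide, 24 high (this point 12 mm up); steel blade level at the handle's mid-height, 60 mm long, 12 wide, 2.5 thick
- tool_tip (a point): middle of the blade tip's end, axes as tool_grip
- key_grip (a point): centre of the grey plastic wing of the hand key (90 g, standing on the bench either side of the pump, 66 mm high): wing 48 mm along x, 20 wide along y, 30 high, this point 51 mm above the key's foot. Below it a narrow neck, then (foot to 26 mm up) an aluminium hub 24 mm square with a square bore 14 mm wide, 22 deep, open at the foot, sides along x and y
- key_foot (a point): centre of the key's lower end (mouth of the square bore), axes as key_grip
- shaft_top (a point): centre of the top of the square steel drive shaft (pump x = y = 0, z = 62 mm, under the cover at first), 12 mm square, bevelled over the top 6 mm; x and y are normal to its sides. It turns stiffly about z (0.12 N m) and starts at any angle; the key fits in any of four quarter turns. Fully home the key's foot is 19 mm below this point
- tray: fixed white plastic tray, 170 x 150 x 18 mm high, walls and floor about 4 to 5 mm; origin under its centre, x along its long side; either side of the pump
- big_jar_mid (a point): middle of the big amber jar, 72 mm across, 120 mm high, on the other side from the tray; leave it
Mind the look-alikes: they are no part of the job. What is shaped like the part that bears cover_mid but blue, turquoise or yellow is not meant.

How it is judged (in metres and radians):
On the way, in this order (a step that is already met when the one before it is completed fails the run):
1. the cover's front edge is lifted at least 6 mm with the blade tool (z of cover_front in the frame of pump above 0.072 m and contact force between blade_tool and cover above 0.05 N).
2. the cover lies in the tray (x of cover_mid in the frame of tray between -0.085 and 0.085 m and y of cover_mid in the frame of tray between -0.075 and 0.075 m and height (world z) of cover_mid below 0.03 m), for 0.2 s.
At the end, for the whole second after the job is handed in: Key upright on the shaft (within 7 degrees), its foot at least 15 mm below the shaft's top and within 5 mm of its axis; cover in the tray (centre within its outline, under 30 mm high); blade tool lying on the bench (handle centre under 30 mm, tip under 35 mm high) (all of step 2 and z of key_foot in the frame of shaft_top below -0.015 m and horizontal distance between key_foot and shaft_top below 0.005 m and angle between key_foot's own z axis and vertical below 0.12 rad and height (world z) of tool_grip between 0 and 0.03 m and height (world z) of tool_tip between -0.01 and 0.035 m); the robot touches nothing.
It fails at once if the gripper takes hold of the cover (more than 3 N) while it is still snapped in (contact force between the fingers and cover above 3 N and z of cover_front in the frame of pump below 0.07 m and horizontal distance between cover_mid and pump below 0.02 m).
It fails at once if the big jar is tipped over or pushed more than 50 mm (angle between big_jar_mid's own z axis and vertical above 0.5 rad or distance of big_jar_mid from where it was at the start of the episode above 0.05 m).
It also fails if it takes over 72 s, if anything falls off the work surface, if the arm or the gripper's body presses on something with over 40 N, if the wrist force passes 120 N, or if a joint passes its speed limit or range.

## Working session

There is one attempt and no reset: what is moved stays moved. The work goes in short steps, Python scripts to look and compute and a shell command to move; the robot and the scene stay as the last step left them, time stands still between calls to the robot, and variables do not carry over. Pictures are saved under pics/ and viewed, and the job is handed in when it is done.

```bash
ls; mkdir -p pics; python3 - <<'E'
from bench import r
import cv2
print(r.get_obs())
for n in ["scene","top","wrist"]:
    p,d=r.capture(n); cv2.imwrite(f"pics/{n}0.png",p[:,:,::-1])
    c=r.calibration(n); print(n,c["mtx"].round(1).tolist(),c["T"].round(3).tolist())
E
```

```text
pics
{'time': 0.0, 'qpos': array([-1.31917985e+00,  2.17789180e-01,  1.61493662e+00, -8.44442595e-06,
        1.31130847e+00, -1.12193823e-01]), 'dq': array([ 1.15777682e-03, -1.06754089e-03,  1.82470950e-05, -1.24979047e-03,
        6.99638777e-06, -1.09251804e-03]), 'joint_efforts': array([ 1.93447668e-03, -3.96841300e+01, -3.03855872e+01, -1.70682267e-05,
        9.82915662e-03, -8.40363299e-06]), 'eef_pos': array([ 222.21442018, -583.28203844,  229.94526179]), 'eef_rot': array([ 8.23358284e-01, -5.67520612e-01, -9.23951019e-04, -7.97937672e-04]), 'wrist_force': array([ 0.36306932,  0.37908284, -0.30407551]), 'moment': array([0.04054152, 0.03364572, 0.04089781]), 'opening': 85.43417387299117}
scene [[358.3, 0.0, 254.3], [0.0, 358.3, 199.6], [0.0, 0.0, 1.0]] [[0.754, 0.39, -0.528, 984.461], [0.656, -0.433, 0.618, -590.712], [0.012, -0.813, -0.583, 648.206], [0.0, 0.0, 0.0, 1.0]]
top [[410.5, 0.0, 261.5], [0.0, 410.5, 188.3], [0.0, 0.0, 1.0]] [[0.022, -0.993, 0.112, 388.819], [-1.0, -0.024, -0.019, 6.568], [0.022, -0.112, -0.993, 1059.739], [0.0, 0.0, 0.0, 1.0]]
wrist [[280.4, 0.0, 254.0], [0.0, 280.4, 193.8], [0.0, 0.0, 1.0]] [[0.356, -0.887, -0.295, 298.631], [-0.935, -0.338, -0.11, -554.501], [-0.002, 0.315, -0.949, 372.084], [0.0, 0.0, 0.0, 1.0]]
```

View pics/scene0.png

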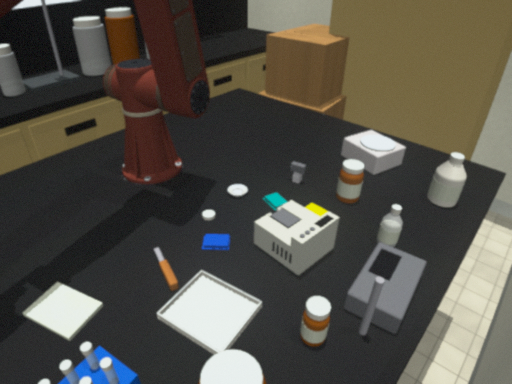

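View pics/top0.png

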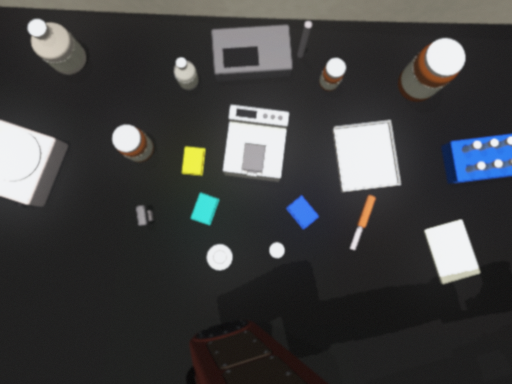

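```bash
python3 - <<'E'
from bench import r
for n in ["scene","top"]:
  r.capture(n)
  for k in ["pump","notch","cover_mid","cover_front","tool_grip","tool_tip","key_grip","key_foot","tray","big_jar_mid"]:
    try: print(n,k,[(round(x["score"],2),[round(float(v),1) for v in x["point"]]) for x in r.landmark_of(k,n)][:3])
    except Exception as e: print(n,k,e)
print(r.get_obs()['time'])
E
```

```text
scene pump [(0.97, [574.6, 3.8, -2.6]), (0.52, [603.4, 303.2, 67.2])]
scene notch [(0.65, [533.3, 15.2, 61.5]), (0.46, [603.1, 302.0, 65.9])]
scene cover_mid [(0.85, [449.1, -119.4, 0.2]), (0.8, [451.1, 131.1, 8.2]), (0.57, [578.1, 8.1, 74.2])]
scene cover_front [(0.93, [420.4, -142.8, -2.8]), (0.89, [535.9, 9.7, 64.5]), (0.77, [419.0, 139.2, 0.9])]
scene tool_grip [(0.69, [432.9, -274.6, 13.5]), (0.68, [576.4, 6.0, 73.4]), (0.47, [604.7, 301.6, 64.9])]
scene tool_tip [(0.87, [360.3, -246.6, 12.9])]
scene key_grip [(0.6, [426.6, 276.6, 51.6])]
scene key_foot [(0.54, [430.8, 279.4, -4.8])]
scene tray [(0.94, [599.4, -281.0, -2.1])]
scene big_jar_mid [(0.74, [604.7, 301.5, 63.8])]
top pump [(0.92, [576.3, 7.9, 3.6]), (0.69, [602.9, 303.6, 56.9])]
top notch [(0.61, [528.8, 10.7, 62.3])]
top cover_mid [(0.92, [578.2, 166.6, 7.4]), (0.71, [451.8, -121.4, 4.9]), (0.69, [572.7, 8.9, 67.8])]
top cover_front [(0.86, [537.4, 11.5, 67.9]), (0.84, [422.9, -142.8, 4.2]), (0.76, [614.8, 161.6, -1.2])]
top tool_grip [(0.7, [433.8, -276.1, 11.3]), (0.22, [599.8, -282.9, -0.6])]
top tool_tip [(0.9, [358.5, -248.4, 8.1])]
top key_grip [(0.5, [429.2, 273.5, 47.5])]
top key_foot [(0.76, [426.4, 274.3, -1.1])]
top tray [(0.58, [597.8, -282.6, -3.6])]
top big_jar_mid [(0.6, [601.0, 306.5, 59.2])]
1.25
```

The top view shows the pump at about (255,148) with the grey cover on it. The tool is at (363,222), the white tray at (367,156), the key at (144,215) and the big jar at (132,143). The yellow, turquoise and blue plates are the decoys. Next I'll measure yaw and heights from masks and depth.

```bash
cat > h.py <<'E'
from bench import r
import numpy as np, cv2
from scipy.spatial.transform import Rotation as R
def cloud(n,d,mask,c=None):
    c=c or r.calibration(n); v,u=np.nonzero(mask&(d>0))
    p=cv2.undistortPoints(np.stack([u,v],1).astype(float)[:,None],c["mtx"],np.array(c["dist"]))[:,0]
    z=d[v,u][:,None]; P=np.hstack([p*z,z])
    return P@c["T"][:3,:3].T+c["T"][:3,3]
def rect(P):
    (cx,cy),(w,h),a=cv2.minAreaRect(P[:,:2].astype(np.float32)); return [round(float(q),1) for q in(cx,cy,w,h,a)]
def go(pos,yaw,tilt=0):
    """yaw deg of tool x, pointing down; print total shift in tool axes (units) and turn (units)"""
    o=r.get_obs(); Rc=R.from_quat(o["eef_rot"])
    Rt=R.from_euler('z',yaw,degrees=True)*R.from_euler('x',180,degrees=True)
    if tilt: Rt=Rt*R.from_euler('x',tilt,degrees=True)
    d=np.array(pos)-o["eef_pos"]; dt=Rc.inv().apply(d)
    rv=(Rc.inv()*Rt).as_rotvec()
    x=Rc.apply([1,0,0]); 
    print("t",round(o["time"],2),"pos",o["eef_pos"].round(1),"xang",round(np.degrees(np.arctan2(x[1],x[0])),1),"zaxis",Rc.apply([0,0,1]).round(3),"F",o["wrist_force"].round(1),"M",o["moment"].round(2),"open",round(o["opening"],1),"q",o["qpos"].round(2))
    print("world d",d.round(1)," tool units",(dt/400).round(4),"turn units",(rv/np.pi).round(4),"rows>=",round(max(np.abs(dt).max()/41.7,np.degrees(np.linalg.norm(rv))/7.16),1))
    return
E
python3 - <<'E'
from h import *
p,d=r.capture("top")
for k in ["pump","tool_grip","tray","key_grip","big_jar_mid","cover_mid"]:
    for m in r.masks_of(k,"top")[:4]:
        P=cloud("top",d,m["pixels"])
        if len(P)<5: continue
        print(k,round(m["score"],2),len(P),"rect",rect(P),"z",np.percentile(P[:,2],[2,20,50,80,98]).round(1),"mean",P.mean(0).round(1))
        if k=="pump" and m["score"]>.6:
            Q=P[(P[:,2]>69)&(P[:,2]<85)]; print("  top",len(Q),rect(Q))
            Q=P[(P[:,2]>95)]; print("  console",len(Q),rect(Q))
        if k=="tool_grip":
            w,V=np.linalg.eigh(np.cov(P[:,:2].T)); print("  axis",np.degrees(np.arctan2(V[1,1],V[0,1])))
E
```

```text
pump 0.61 3433 rect [627.5, 4.9, 155.4, 189.6, 84.4] z [ 18.4  75.2  77.6 105.3 110.1] mean [613.9   4.5  81.5]
  top 2260 [594.5, 6.7, 140.1, 123.4, 84.3]
  console 843 [671.0, -1.1, 139.5, 34.6, 84.6]
tray 0.98 3872 rect [602.0, -286.7, 175.1, 160.4, 8.6] z [-0.3  2.3  4.1  6.6 18.9] mean [ 600.7 -285.1    5.3]
key_grip 0.56 305 rect [432.0, 283.8, 55.9, 43.5, 10.3] z [-1.2 26.1 63.4 66.4 69. ] mean [430.1 272.3  49.7]
big_jar_mid 0.8 1152 rect [612.0, 317.9, 103.7, 87.1, 35.9] z [  1.1  61.2 116.6 120.7 123.2] mean [597.7 295.   92.8]
cover_mid 0.59 579 rect [448.0, -121.0, 73.5, 55.7, 41.0] z [-2.   4.2 11.  13.  15.2] mean [ 446.9 -119.9    9.4]
cover_mid 0.56 512 rect [452.4, 130.5, 51.8, 68.0, 72.8] z [ 1.3  9.  11.4 13.3 15.6] mean [452.5 130.2  10.7]
```

```bash
python3 - <<'E'
from h import *
go([433.5,-275,130],-110.4)
E
```

```text
t 1.6 pos [ 222.4 -584.1  231.3] xang -69.2 zaxis [ 0. -0. -1.] F [-0.8  0.3 -0.7] M [-0.01 -0.   -0.04] open 85.3 q [-1.32  0.22  1.61  0.    1.31 -0.11]
world d [ 211.1  309.1 -101.3]  tool units [-0.5345 -0.7682  0.2533] turn units [-0.     -0.      0.2291] rows>= 7.4
```

```bash
python3 -m jog '[[-0.0535,-0.0768,0.0253,0,0,0],[-0.0535,-0.0768,0.0253,0,0,0],[-0.0535,-0.0768,0.0253,0,0,0],[-0.0535,-0.0768,0.0253,0,0,0],[-0.0535,-0.0768,0.0253,0,0,0],[-0.0535,-0.0768,0.0253,0,0,0],[-0.0535,-0.0768,0.0253,0,0,0],[-0.0535,-0.0768,0.0253,0,0,0],[-0.0535,-0.0768,0.0253,0,0,0],[-0.0535,-0.0768,0.0253,0,0,0],[0,0,0,0,0,0.0382],[0,0,0,0,0,0.0382],[0,0,0,0,0,0.0382],[0,0,0,0,0,0.0382],[0,0,0,0,0,0.0382],[0,0,0,0,0,0.0382],[0,0,0,0,0,0]]' 0
python3 - <<'E'
from h import *
go([433.5,-275,130],-110.4)
p,d=r.capture("wrist"); cv2.imwrite("pics/w1.png",p[:,:,::-1])
c=r.calibration("wrist")
for k in ["tool_grip","tool_tip"]:
    for x in r.landmark_of(k,"wrist")[:2]: print(k,x["score"],np.round(x["point"],1))
for m in r.masks_of("tool_grip","wrist")[:1]:
    P=cloud("wrist",d,m["pixels"],c); print(m["score"],len(P),rect(P),np.percentile(P[:,2],[2,50,98]))
    Q=P[P[:,2]>19]; print(len(Q),rect(Q),Q.mean(0))
    Q=P[(P[:,2]>8)&(P[:,2]<17)]; print(len(Q),rect(Q))
E
```

```text
time: 3.02
eef_pos: [433.5, -274.8, 130.3]
eef_rot: [-0.57, 0.822, -0.0, 0.0]
wrist_force: [-0.4, 0.4, -0.1]
opening: 85.6
t 3.02 pos [ 433.5 -274.8  130.3] xang -110.5 zaxis [ 0. -0. -1.] F [-0.4  0.4 -0.1] M [-0.    0.01  0.02] open 85.6 q [-0.7   0.09  1.96 -0.    1.09  1.23]
world d [ 0.  -0.2 -0.3]  tool units [ 0.0004 -0.0002  0.0006] turn units [-0.0001 -0.     -0.0006] rows>= 0.0
tool_grip 0.7 [ 431.  -274.3   15.7]
tool_tip 0.75 [ 358.2 -244.6   11.1]
0.56 2602 [428.1, -270.9, 22.1, 144.9, 69.7] [11.14057945 22.38884659 24.26028783]
1925 [456.8, -281.3, 19.5, 82.8, 70.3] [ 458.97469311 -282.35513887   22.63962728]
609 [428.4, -270.0, 15.3, 144.9, 69.7]
```

View pics/w1.png

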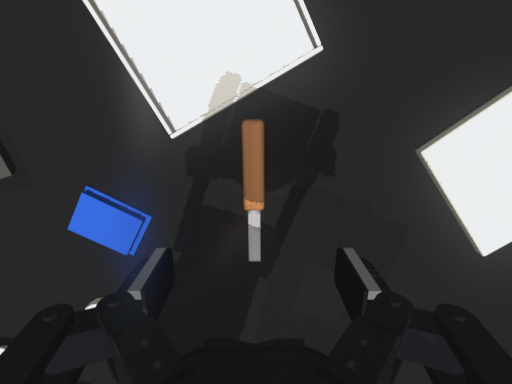

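```bash
python3 - <<'E'
from h import *
go([435.3,-273.4,2.5],-110.3)
E
```

```text
t 3.22 pos [ 433.4 -274.9  130.2] xang -110.3 zaxis [ 0. -0. -1.] F [ 0.4 -0.5 -0.2] M [-0.01 -0.    0.03] open 85.4 q [-0.7   0.09  1.96  0.    1.09  1.22]
world d [   1.9    1.5 -127.7]  tool units [-0.0051 -0.0032  0.3192] turn units [-0. -0.  0.] rows>= 3.1
```

```bash
python3 -m jog '[[-0.005,-0.0032,0.08,0,0,0],[0,0,0.08,0,0,0],[0,0,0.08,0,0,0],[0,0,0.05,0,0,0],[0,0,0.0292,0,0,0],[0,0,0,0,0,0]]'
python3 -m jog '[[0,0,0,0,0,0],[0,0,0,0,0,0],[0,0,0,0,0,0],[0,0,0,0,0,0],[0,0,0,0,0,0],[0,0,0,0,0,0],[0,0,0,0,0,0],[0,0,0,0,0,0]]' 1 120
python3 - <<'E'
from h import *
go([435.3,-273.4,53.5],-110.3)
E
```

```text
time: 3.72
eef_pos: [433.1, -271.7, -0.4]
eef_rot: [-0.571, 0.821, 0.003, -0.001]
wrist_force: [-0.1, 0.4, -0.6]
opening: 85.7
time: 4.38
eef_pos: [436.2, -274.2, 4.0]
eef_rot: [-0.571, 0.821, -0.001, 0.0]
wrist_force: [-1.0, 0.5, 5.5]
opening: 17.6
t 4.38 pos [ 436.2 -274.2    4. ] xang -110.4 zaxis [ 0.002 -0.002 -1.   ] F [-1.   0.5  5.5] M [0.07 0.16 0.01] open 17.6 q [-0.7   0.31  2.   -0.    0.83  1.23]
world d [-0.9  0.8 49.5]  tool units [-0.0011  0.0027 -0.1237] turn units [-0.0007 -0.0003 -0.0006] rows>= 1.2
```

```bash
python3 -m jog '[[0,0,-0.05,0,0,0],[0,0,-0.08,0,0,0],[0,0,-0.08,0,0,0],[0,0,-0.08,0,0,0],[0,0,0,0,0,0]]'
python3 - <<'E'
from h import *
go([414.3,24.3,120],-110.3)
E
```

```text
time: 4.8
eef_pos: [439.5, -276.8, 125.8]
eef_rot: [-0.571, 0.821, -0.007, 0.002]
wrist_force: [1.1, -1.3, 0.3]
opening: 17.4
t 4.8 pos [ 439.5 -276.8  125.8] xang -110.4 zaxis [ 0.011 -0.009 -1.   ] F [ 1.1 -1.3  0.3] M [-0.08 -0.1  -0.03] open 17.4 q [-0.7   0.1   1.96  0.    1.07  1.23]
world d [-25.2 301.1  -5.8]  tool units [-0.6836  0.3217  0.0073] turn units [-0.0042 -0.0015 -0.0005] rows>= 6.6
```

```bash
python3 -m jog '[[-0.0855,0.0402,0.001,0,0,0],[-0.0855,0.0402,0.001,0,0,0],[-0.0855,0.0402,0.001,0,0,0],[-0.0855,0.0402,0.001,0,0,0],[-0.0855,0.0402,0.001,0,0,0],[-0.0855,0.0402,0.001,0,0,0],[-0.0855,0.0402,0.001,0,0,0],[-0.0855,0.0402,0.001,0,0,0],[0,0,0,0,0,-0.0386],[0,0,0,0,0,-0.0386],[0,0,0,0,0,-0.0386],[0,0,0,0,0,-0.0386],[0,0,0,0,0,-0.0386],[0,0,0,0,0,-0.0386],[0,0,0,0,0,-0.0386],[0,0,0,0,0,-0.0386]]'
python3 -m jog '[[0,0,0,0,0,-0.0386],[0,0,0,0,0,-0.0386],[0,0,0,0,0,-0.0386],[0,0,0,0,0,-0.0386],[0,0,0,0,0,-0.0386],[0,0,0,0,0,-0.0386],[0,0,0,0,0,-0.0386],[0,0,0,0,0,-0.0386],[0,0,0,0,0,-0.0386],[0,0,0,0,0,-0.0386],[0,0,0,0,0,-0.0386],[0,0,0,0,0,-0.0386],[0,0,0,0,0,-0.0386],[0,0,0,0,0,-0.0386],[0,0,0,0,0,-0.0386],[0,0,0,0,0,-0.0386],[0,0,0,0,0,-0.0386],[0,0,0,0,0,-0.0386],[0,0,0,0,0,-0.0386],[0,0,0,0,0,-0.0386]]'
python3 - <<'E'
from h import *
go([414.3,24.3,120],84.4)
E
```

```text
time: 6.13
eef_pos: [409.4, 28.0, 114.6]
eef_rot: [0.889, -0.458, -0.0, 0.0]
wrist_force: [-0.4, -0.9, -1.2]
opening: 17.2
time: 7.8
eef_pos: [409.4, 28.0, 114.6]
eef_rot: [0.74, 0.672, -0.0, -0.0]
wrist_force: [0.3, -0.5, -1.0]
opening: 17.1
t 7.8 pos [409.4  28.  114.6] xang 84.5 zaxis [-0.001  0.    -1.   ] F [ 0.3 -0.5 -1. ] M [-0.01  0.01  0.01] open 17.1 q [-0.1  -0.11  2.2   0.    1.06 -1.58]
world d [ 4.9 -3.7  5.4]  tool units [-0.008   0.013  -0.0136] turn units [-0.0003 -0.      0.0005] rows>= 0.1
```

```bash
python3 - <<'E'
from h import *
p,d=r.capture("wrist"); c=r.calibration("wrist"); np.savez("w2.npz",p=p,d=d,T=c["T"])
cv2.imwrite("pics/w2.png",p[:,:,::-1])
for k in ["tool_grip","tool_tip","notch","cover_front","cover_mid"]:
    for x in r.landmark_of(k,"wrist")[:2]: print(k,round(x["score"],2),np.round(x["point"],1))
for k in ["tool_grip","pump"]:
  for m in r.masks_of(k,"wrist")[:1]:
    P=cloud("wrist",d,m["pixels"],c); print(k,m["score"],len(P),rect(P),np.percentile(P[:,2],[2,50,98]))
    if k=="pump":
        Q=P[(P[:,2]>70)&(P[:,2]<84)]; print(rect(Q),Q.mean(0))
        Q=P[(P[:,2]>99)]; print(rect(Q),np.median(Q[:,2]))
E
```

```text
tool_grip 0.91 [410.3  29.3 124.2]
notch 0.67 [536.4  11.4  64.7]
cover_front 0.87 [ 422.5 -141.5    1. ]
cover_front 0.59 [422.9 141.1   0.8]
cover_mid 0.78 [451.6 131.5   7.9]
cover_mid 0.73 [ 448.9 -121.5    3.8]
tool_grip 0.61 7132 [442.5, 24.7, 41.3, 192.7, 84.8] [122.4000941  133.37248726 134.81462734]
pump 0.91 1096 [525.2, -4.1, 92.2, 251.0, 64.5] [  5.61407286  37.63270053 123.15916791]
[529.8, -53.7, 5.8, 12.0, 35.5] [529.52600501 -52.83249139  74.45322888]
[428.2, 24.2, 66.1, 26.4, 10.9] 149.03978979795573
```

View pics/w2.png

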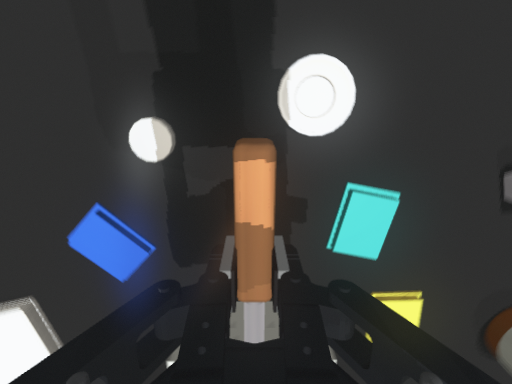

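```bash
python3 - <<'E'
from h import *
W=np.load("w2.npz"); p,d=W["p"],W["d"]; c=r.calibration("wrist")
hsv=cv2.cvtColor(p,cv2.COLOR_RGB2HSV); m=np.zeros(d.shape,bool); m[150:285,242:270]=True
P=cloud("wrist",d,m,c); u=np.array([np.cos(np.radians(-5.6)),np.sin(np.radians(-5.6))])
s=P[:,:2]@u; ok=abs(P[:,2]-133)<4
print(ok.sum(),np.polyfit(s[ok],P[ok,2],1),s[ok].min(),s[ok].max())
for a in range(int(s.min()),int(s.max()),8):
    k=(s>=a)&(s<a+8); print(a,k.sum(),np.median(P[k,2]).round(1))
H=cloud("wrist",d,(hsv[:,:,0]<20)&(hsv[:,:,1]>110)&(d<260),c); print(rect(H))
m=np.zeros(d.shape,bool); m[305:340,248:262]=True
B=cloud("wrist",d,m,c); sb=B[:,:2]@u
for a in range(int(sb.min()),int(sb.max())+1,5):
    k=(sb>=a)&(sb<a+5); print("blade",a,k.sum(),np.median(B[k,2]).round(1) if k.any() else 0, B[k].mean(0))
# scene / top
for n in ["scene","top"]:
  p,d=r.capture(n); cv2.imwrite(f"pics/{n}2.png",p[:,:,::-1])
  for k in ["tool_tip","tool_grip","notch"]:
    for x in r.landmark_of(k,n)[:2]: print(n,k,round(x["score"],2),np.round(x["point"],1))
  cv2.imwrite(f"pics/{n}2z.png",cv2.resize(p[110:290,180:360] if n=="scene" else p[90:290,150:350],None,fx=3,fy=3,interpolation=cv2.INTER_CUBIC)[:,:,::-1])
E
```

```text
3758 [9.19916502e-04 1.33870818e+02] 345.19114473347656 415.5284049495825
345 488 134.2
353 477 134.2
361 455 134.2
369 444 134.2
377 426 134.3
385 412 134.2
393 399 134.2
401 381 134.3
409 276 134.2
[388.6, 30.4, 20.0, 83.4, 83.6]
blade 431 7 128.0 [437.70912297  25.50824256 127.66971839]
blade 436 92 123.9 [443.22670981  25.24531397 123.85873974]
blade 441 94 123.7 [447.96630927  24.59773157 123.67308945]
blade 446 100 123.7 [452.95218592  24.40144864 123.6850144 ]
blade 451 91 123.7 [457.87141679  23.63500737 123.70208419]
blade 456 97 123.6 [462.87743726  23.19472719 123.66293521]
blade 461 9 123.4 [465.76642429  22.71797379 123.37742489]
scene tool_tip 0.75 [490.7  19.1 125.7]
scene tool_grip 0.66 [412.4  26.5 125.5]
scene notch 0.56 [532.9  15.   60.7]
top notch 0.63 [530.8  13.8  67. ]
```

View pics/scene2z.png

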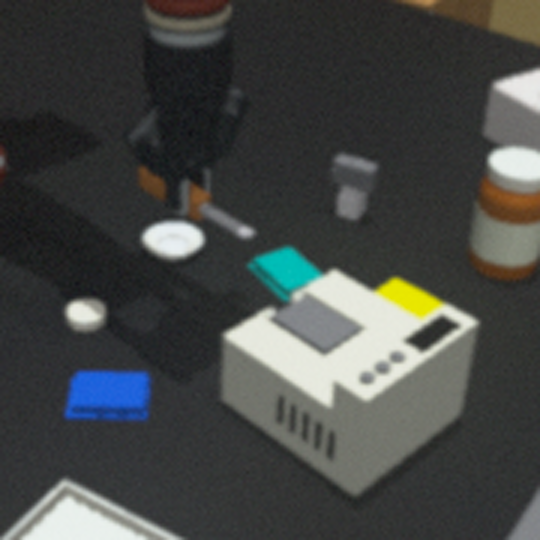

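View pics/top2z.png

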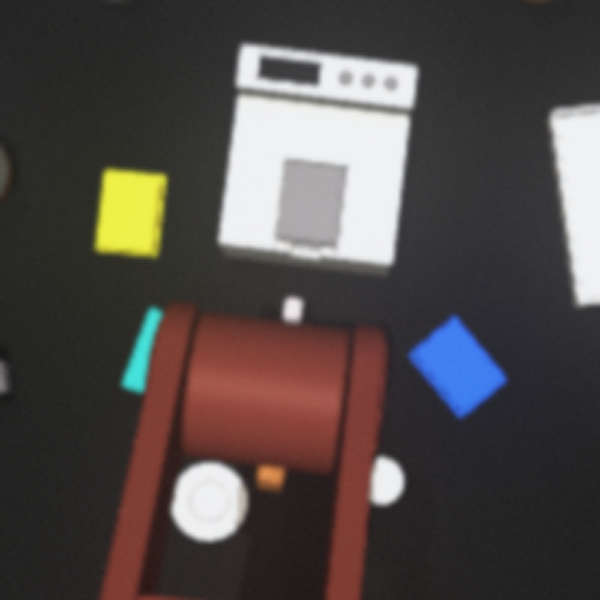

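```bash
python3 - <<'E'
from h import *
go([443.0,21.7,55],84.6)
E
```

```text
t 8.6 pos [410.1  27.9 115.2] xang 84.1 zaxis [ 0. -0. -1.] F [ 0.2  0.3 -0.2] M [-0.   -0.02 -0.03] open 17.5 q [-0.1  -0.11  2.19 -0.    1.06 -1.57]
world d [ 32.9  -6.2 -60.2]  tool units [-0.007   0.0833  0.1506] turn units [ 0.      0.     -0.0026] rows>= 1.4
```

```bash
python3 -m jog '[[0,0,0.05,0,0,0],[0,0,0.05,0,0,-0.002],[0,0,0.05,0,0,0],[-0.007,0.0415,0,0,0,0],[0,0.0415,0,0,0,0],[0,0,0,0,0,0],[0,0,0,0,0,0],[0,0,0,0,0,0]]'
python3 - <<'E'
from h import *
go([443.0,21.7,55],84.4)
p,d=r.capture("scene"); cv2.imwrite("pics/s3.png",cv2.resize(p[130:270,220:350],None,fx=4.5,fy=4.5,interpolation=cv2.INTER_CUBIC)[:,:,::-1])
p,d=r.capture("top"); cv2.imwrite("pics/t3.png",cv2.resize(p[110:230,200:310],None,fx=5,fy=5,interpolation=cv2.INTER_CUBIC)[:,:,::-1])
E
```

```text
time: 9.27
eef_pos: [442.2, 22.1, 55.1]
eef_rot: [0.74, 0.672, -0.0, -0.0]
wrist_force: [0.7, 0.5, -1.7]
opening: 17.8
t 9.27 pos [442.2  22.1  55.1] xang 84.5 zaxis [-0.001  0.    -1.   ] F [ 0.7  0.5 -1.7] M [-0.04 -0.01 -0.04] open 17.8 q [-0.11  0.07  2.15  0.    0.92 -1.58]
world d [ 0.8 -0.4 -0.1]  tool units [-0.0007  0.0022  0.0003] turn units [-0.0004 -0.      0.0005] rows>= 0.0
```

View pics/s3.png

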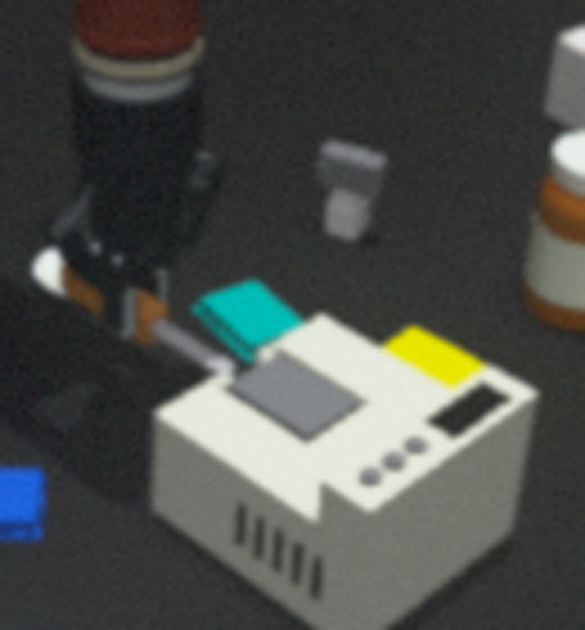

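View pics/t3.png

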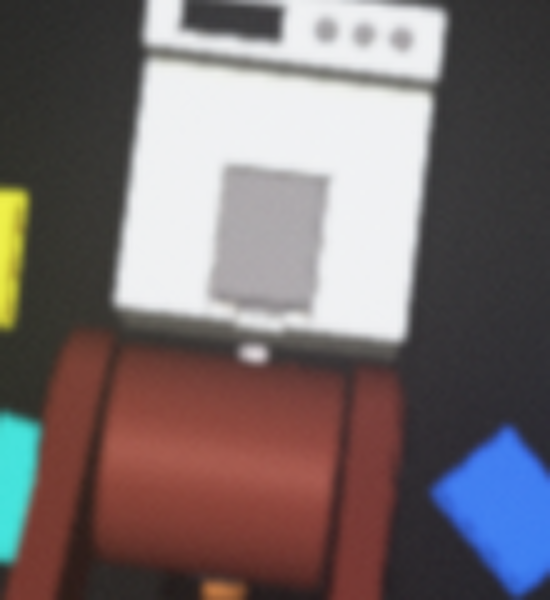

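```bash
python3 -m jog '[[-0.005,0.008,0,0,0,0],[0,0.008,0,0,0,0],[0,0.008,0,0,0,0],[0,0.008,0,0,0,0],[0,0.008,0,0,0,0],[0,0,0,0,0,0],[0,0,0,0,0,0]]'
python3 - <<'E'
from h import *
go([443.0,21.7,55],84.4)
E
python3 -m jog '[[0,0.006,0,0,0,0],[0,0.006,0,0,0,0],[0,0.006,0,0,0,0],[0,0,0,0,0,0],[0,0,0,0,0,0]]'
python3 - <<'E'
from h import *
go([443.0,21.7,55],84.4)
p,d=r.capture("scene"); cv2.imwrite("pics/s4.png",cv2.resize(p[130:270,220:350],None,fx=4.5,fy=4.5,interpolation=cv2.INTER_CUBIC)[:,:,::-1])
p,d=r.capture("top"); cv2.imwrite("pics/t4.png",cv2.resize(p[110:230,200:310],None,fx=5,fy=5,interpolation=cv2.INTER_CUBIC)[:,:,::-1])
E
```

```text
time: 9.95
eef_pos: [458.9, 18.4, 55.3]
eef_rot: [0.74, 0.672, -0.0, -0.0]
wrist_force: [0.1, -1.0, -0.3]
opening: 17.4
t 9.95 pos [458.9  18.4  55.3] xang 84.5 zaxis [-0. -0. -1.] F [ 0.1 -1.  -0.3] M [-0.    0.02 -0.09] open 17.4 q [-0.11  0.1   2.12 -0.    0.92 -1.59]
world d [-15.9   3.3  -0.3]  tool units [ 0.0044 -0.0404  0.0006] turn units [-0.      0.      0.0005] rows>= 0.4
time: 10.37
eef_pos: [466.0, 17.7, 55.3]
eef_rot: [0.74, 0.672, 0.0, 0.0]
wrist_force: [-0.4, -0.0, -1.3]
opening: 17.5
t 10.37 pos [466.   17.7  55.3] xang 84.5 zaxis [ 0. -0. -1.] F [-0.4 -0.  -1.3] M [-0.02 -0.    0.01] open 17.5 q [-0.11  0.12  2.1   0.    0.92 -1.59]
world d [-23.    4.   -0.3]  tool units [ 0.0044 -0.0582  0.0007] turn units [ 0.     -0.      0.0005] rows>= 0.6
```

View pics/s4.png

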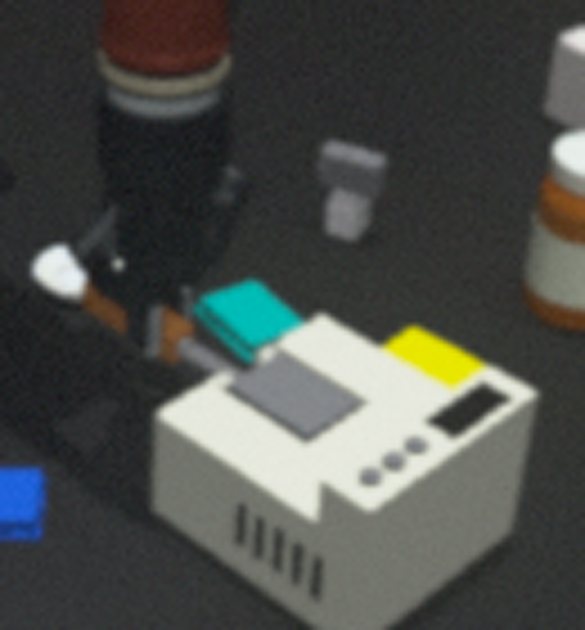

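View pics/t4.png

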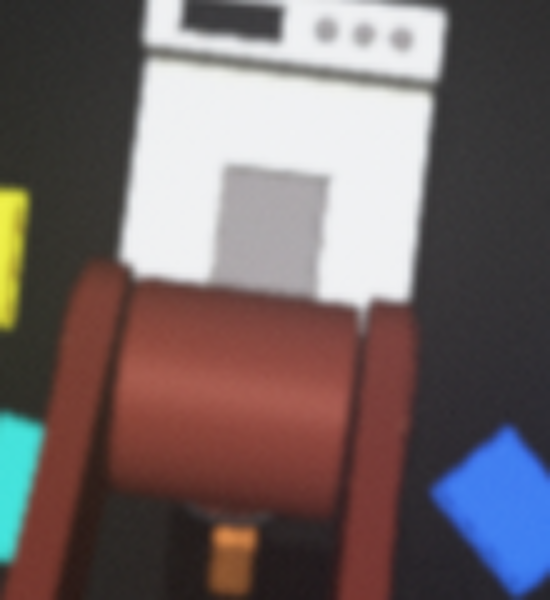

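```bash
python3 -m jog '[[0,0.007,0,0,0,0],[0,0.007,0,0,0,0],[0,0.007,0,0,0,0],[0,0.005,0,0,0,0],[0,0,0,0,0,0],[0,0,0,0,0,0]]'
python3 - <<'E'
from h import *
go([443.0,21.7,55],84.4)
E
```

```text
time: 10.97
eef_pos: [476.4, 16.7, 55.2]
eef_rot: [0.74, 0.672, -0.0, 0.0]
wrist_force: [-0.4, 0.1, -1.8]
opening: 17.7
t 10.97 pos [476.4  16.7  55.2] xang 84.5 zaxis [ 0. -0. -1.] F [-0.4  0.1 -1.8] M [ 0.01  0.01 -0.01] open 17.7 q [-0.11  0.14  2.08 -0.    0.92 -1.59]
world d [-33.4   5.   -0.2]  tool units [ 0.0045 -0.0842  0.0006] turn units [0.     0.     0.0005] rows>= 0.8
```

```bash
python3 -m jog '[[0,0.0007,0.005,-0.0111,0,0],[0,0.0007,0.005,-0.0111,0,0],[0,0.0007,0.005,-0.0111,0,0],[0,0.0007,0.005,-0.0111,0,0],[0,0.0007,0.005,-0.0111,0,0],[0,0,0,0,0,0]]'
python3 - <<'E'
from h import *
go([443.0,21.7,55],84.4)
p,d=r.capture("scene"); cv2.imwrite("pics/s5.png",cv2.resize(p[130:270,220:350],None,fx=4.5,fy=4.5,interpolation=cv2.INTER_CUBIC)[:,:,::-1])
E
```

```text
time: 11.47
eef_pos: [475.7, 16.9, 44.1]
eef_rot: [0.738, 0.67, 0.058, 0.063]
wrist_force: [-0.3, -0.5, -1.7]
opening: 17.4
t 11.47 pos [475.7  16.9  44.1] xang 84.5 zaxis [ 0.17  -0.016 -0.985] F [-0.3 -0.5 -1.7] M [ 0.02  0.18 -0.01] open 17.4 q [-0.11  0.06  2.2   0.    0.71 -1.59]
world d [-32.7   4.8  10.9]  tool units [ 0.0042 -0.0767 -0.041 ] turn units [ 0.0545 -0.0001  0.0005] rows>= 1.4
```

View pics/s5.png

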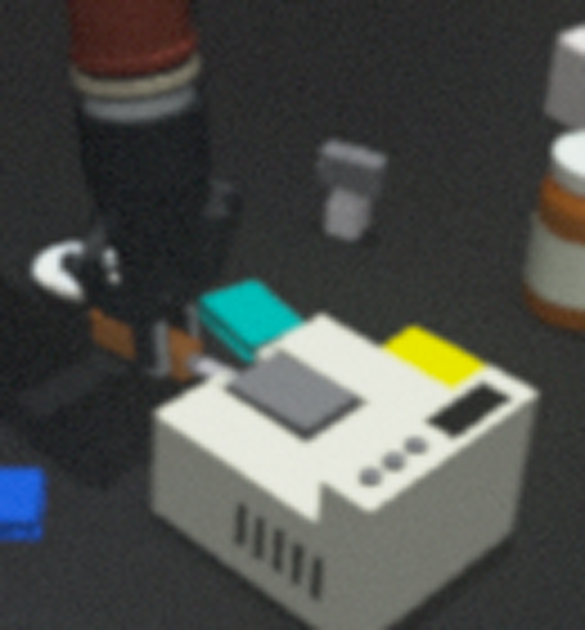

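```bash
python3 -m jog '[[0,0.0007,0.005,-0.0111,0,0],[0,0.0007,0.005,-0.0111,0,0],[0,0.0007,0.005,-0.0111,0,0],[0,0.0007,0.005,-0.0111,0,0],[0,0,0,0,0,0]]'
python3 - <<'E'
from h import *
go([443.0,21.7,55],84.4)
p,d=r.capture("scene"); cv2.imwrite("pics/s6.png",cv2.resize(p[130:270,220:350],None,fx=4.5,fy=4.5,interpolation=cv2.INTER_CUBIC)[:,:,::-1])
for x in r.landmark_of("cover_front","scene"): print(round(x["score"],2),np.round(x["point"],1))
E
```

```text
time: 11.93
eef_pos: [479.4, 16.5, 36.8]
eef_rot: [0.731, 0.664, 0.104, 0.115]
wrist_force: [-0.4, -0.1, -2.2]
opening: 17.2
t 11.93 pos [479.4  16.5  36.8] xang 84.5 zaxis [ 0.304 -0.029 -0.952] F [-0.4 -0.1 -2.2] M [ 0.03  0.36 -0.  ] open 17.2 q [-0.12  0.03  2.29  0.01  0.52 -1.6 ]
world d [-36.4   5.2  18.2]  tool units [ 0.0043 -0.0736 -0.0714] turn units [ 0.0989 -0.0001  0.0005] rows>= 2.5
0.83 [538.   12.   66.7]
0.74 [ 424.2 -143.3   -2.4]
0.52 [418.5 137.9   1.3]
0.52 [ 6.120e+02  1.591e+02 -1.000e-01]
```

View pics/s6.png

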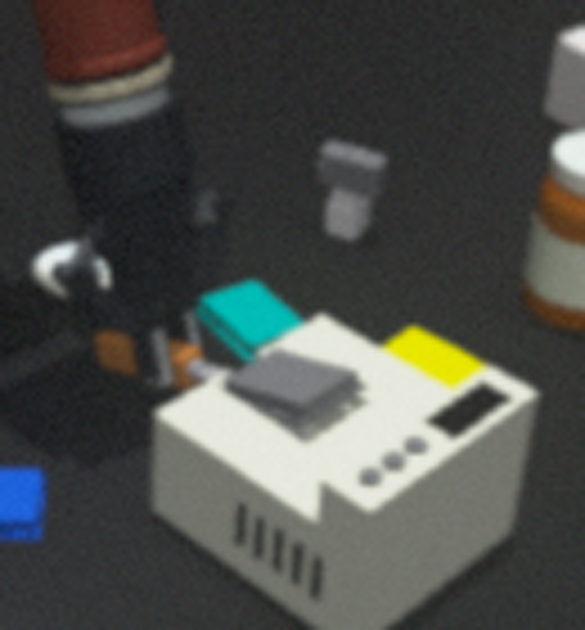

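```bash
python3 - <<'E'
from h import *
p,d=r.capture("top"); cv2.imwrite("pics/t6.png",cv2.resize(p[110:230,200:310],None,fx=5,fy=5,interpolation=cv2.INTER_CUBIC)[:,:,::-1])
m=np.zeros(d.shape,bool); m[115:190,215:300]=True
P=cloud("top",d,m)
u=np.array([np.cos(np.radians(-5.6)),np.sin(np.radians(-5.6))]); v=np.array([-u[1],u[0]])
q=P[:,:2]-[573.5,8.6]; x=q@u; y=q@v
for yy in (-60,-40,-15,-5,5,15,40,60):
    print(yy,[ (X,round(float(np.median(P[k,2])),1)) for X in range(-45,80,6) for k in [(abs(x-X)<3.5)&(abs(y-yy)<5)] if k.sum()>2])
E
```

```text
-60 [(-45, 0.6), (-39, 43.0), (-33, 76.9), (-27, 75.9), (-21, 77.5), (-15, 78.0), (-9, 77.3), (-3, 77.2), (3, 77.2), (9, 77.9), (15, 77.6), (21, 77.0), (27, 76.6), (33, 77.1), (39, 76.7), (45, 76.7), (51, 76.4), (57, 77.2), (63, 76.3), (69, 77.1), (75, 76.8)]
-40 [(-45, 0.7), (-39, 46.4), (-33, 76.7), (-27, 75.2), (-21, 78.5), (-15, 76.9), (-9, 78.0), (-3, 77.3), (3, 76.3), (9, 76.7), (15, 77.1), (21, 77.8), (27, 76.7), (33, 77.2), (39, 76.7), (45, 76.9), (51, 76.8), (57, 76.7), (63, 76.9), (69, 77.0), (75, 77.3)]
-15 [(-45, 0.0), (-39, 41.6), (-33, 74.9), (-27, 81.8), (-21, 84.7), (-15, 85.6), (-9, 85.8), (-3, 88.7), (3, 90.6), (9, 91.0), (15, 94.9), (21, 95.9), (27, 97.4), (33, 91.6), (39, 77.0), (45, 77.6), (51, 78.6), (57, 76.8), (63, 78.3), (69, 76.8), (75, 76.6)]
-5 [(-45, 61.7), (-39, 62.3), (-33, 69.9), (-27, 80.5), (-21, 82.3), (-15, 85.7), (-9, 86.5), (-3, 88.8), (3, 90.0), (9, 92.3), (15, 93.6), (21, 96.6), (27, 96.8), (33, 89.3), (39, 76.8), (45, 77.5), (51, 77.1), (57, 77.8), (63, 77.0), (69, 77.8), (75, 76.9)]
5 [(-45, 61.1), (-39, 58.6), (-33, 68.6), (-27, 81.1), (-21,
[... 277 characters left out ...]
3), (-9, 86.8), (-3, 88.5), (3, 89.0), (9, 92.6), (15, 93.7), (21, 96.2), (27, 96.1), (33, 89.6), (39, 77.8), (45, 77.4), (51, 76.3), (57, 76.1), (63, 76.2), (69, 77.9), (75, 77.9)]
40 [(-45, 0.5), (-39, 49.3), (-33, 76.6), (-27, 77.1), (-21, 77.4), (-15, 76.1), (-9, 76.3), (-3, 77.2), (3, 76.3), (9, 77.8), (15, 76.7), (21, 75.9), (27, 76.0), (33, 75.8), (39, 76.9), (45, 76.9), (51, 77.9), (57, 77.5), (63, 75.6), (69, 76.8), (75, 77.9)]
60 [(-45, -1.2), (-39, 49.4), (-33, 76.8), (-27, 76.5), (-21, 77.7), (-15, 77.5), (-9, 77.2), (-3, 77.5), (3, 77.6), (9, 78.0), (15, 76.4), (21, 78.1), (27, 77.2), (33, 77.9), (39, 76.2), (45, 76.5), (51, 76.0), (57, 77.0), (63, 76.5), (69, 77.6), (75, 77.3)]
```

View pics/t6.png

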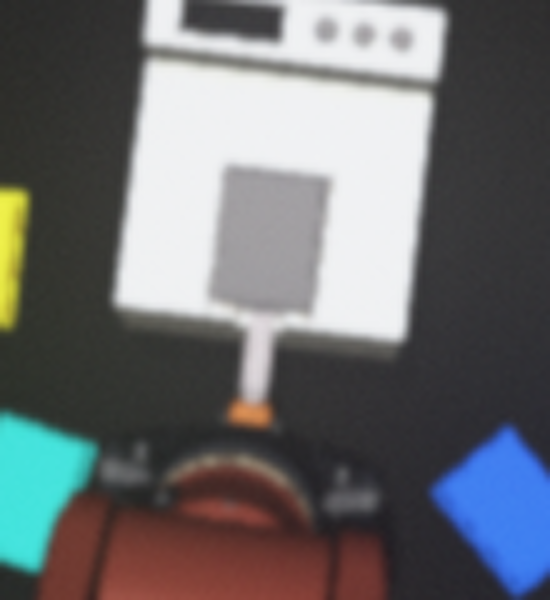

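The top depth shows the rear edge rising (about 98 mm at the back) while the catches still hold the front, so the blade went too deep. I'll lower it again, then lift right at the front edge with the blade only just under, tip slightly down.

```bash
python3 -m jog '[[0,-0.0004,-0.005,0.0111,0,0],[0,-0.0004,-0.005,0.0111,0,0],[0,-0.0004,-0.005,0.0111,0,0],[0,-0.0004,-0.005,0.0111,0,0],[0,-0.0004,-0.005,0.0111,0,0],[0,-0.0004,-0.005,0.0111,0,0],[0,-0.0004,-0.005,0.0111,0,0],[0,-0.0004,-0.005,0.0111,0,0],[0,-0.0004,-0.005,0.0111,0,0],[0,0,0,0,0,0],[0,0,0,0,0,0]]'
cat >> h.py <<'E'
def cov(tag):
    n="top"; p,d=r.capture(n); cv2.imwrite(f"pics/t{tag}.png",cv2.resize(p[110:230,200:310],None,fx=5,fy=5,interpolation=cv2.INTER_CUBIC)[:,:,::-1])
    m=np.zeros(d.shape,bool); m[115:190,215:300]=True
    P=cloud("top",d,m); u=np.array([np.cos(np.radians(-5.6)),np.sin(np.radians(-5.6))]); v=np.array([-u[1],u[0]])
    q=P[:,:2]-[573.5,8.6]; x=q@u; y=q@v
    print([ (X,round(float(np.median(P[k,2])),1)) for X in range(-45,45,6) for k in [(abs(x-X)<3.5)&(abs(y)<17)] if k.sum()>2])
E
python3 - <<'E'
from h import *
go([443.0,21.7,55],84.4)
cov(7)
p,d=r.capture("scene"); cv2.imwrite("pics/s7.png",cv2.resize(p[130:270,220:350],None,fx=4.5,fy=4.5,interpolation=cv2.INTER_CUBIC)[:,:,::-1])
E
```

```text
time: 13.0
eef_pos: [478.2, 16.5, 55.9]
eef_rot: [0.74, 0.672, 0.001, 0.001]
wrist_force: [-0.8, 0.1, -1.4]
opening: 17.9
t 13.0 pos [478.2  16.5  55.9] xang 84.5 zaxis [ 0.002 -0.    -1.   ] F [-0.8  0.1 -1.4] M [-0.    0.    0.05] open 17.9 q [-0.11  0.14  2.07  0.    0.92 -1.59]
world d [-35.2   5.2  -0.9]  tool units [ 0.0045 -0.0888  0.002 ] turn units [0.0007 0.     0.0005] rows>= 0.9
[(-9, 81.8), (-3, 82.1), (3, 83.0), (9, 84.4), (15, 84.7), (21, 86.4), (27, 87.7), (33, 88.7), (39, 77.8)]
```

View pics/s7.png

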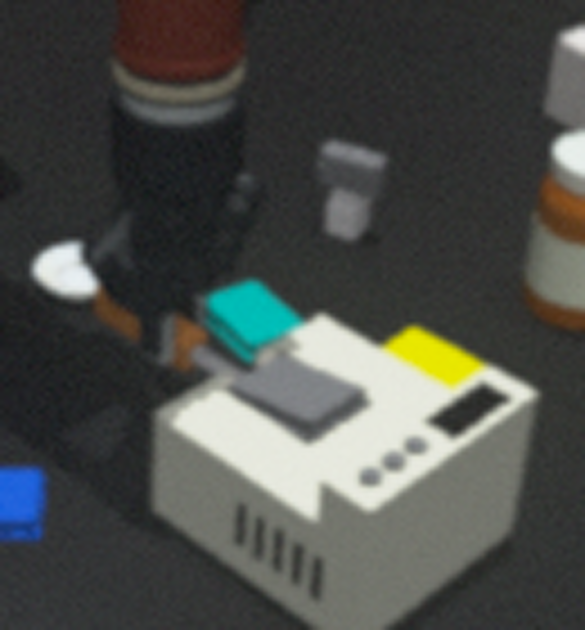

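```bash
python3 -m jog '[[0,-0.01,0,0,0,0],[0,-0.016,0,0,0,0],[0,-0.016,0,0,0,0],[0,-0.016,0,0,0,0],[0,-0.016,0,0,0,0],[0,-0.016,0,0,0,0],[0,-0.01,0,0,0,0],[0,0,0,0,0,0]]'
python3 - <<'E'
from h import *
go([443.0,21.7,55],84.4)
cov(8)
p,d=r.capture("scene"); cv2.imwrite("pics/s8.png",cv2.resize(p[130:270,220:350],None,fx=4.5,fy=4.5,interpolation=cv2.INTER_CUBIC)[:,:,::-1])
E
```

```text
time: 13.77
eef_pos: [435.4, 20.7, 54.9]
eef_rot: [0.74, 0.672, -0.0, -0.0]
wrist_force: [0.8, -0.3, -0.8]
opening: 17.7
t 13.77 pos [435.4  20.7  54.9] xang 84.5 zaxis [-0.001  0.    -1.   ] F [ 0.8 -0.3 -0.8] M [-0.02 -0.03 -0.02] open 17.7 q [-0.11  0.06  2.17  0.    0.92 -1.59]
world d [7.6 1.  0.1]  tool units [ 0.0043  0.0188 -0.0002] turn units [-0.0004 -0.      0.0005] rows>= 0.2
[(-45, -0.3), (-39, 45.0), (-33, 62.2), (-27, 76.8), (-21, 80.2), (-15, 80.8), (-9, 82.4), (-3, 82.5), (3, 83.7), (9, 84.9), (15, 85.7), (21, 86.5), (27, 87.8), (33, 88.5), (39, 76.9)]
```

View pics/s8.png

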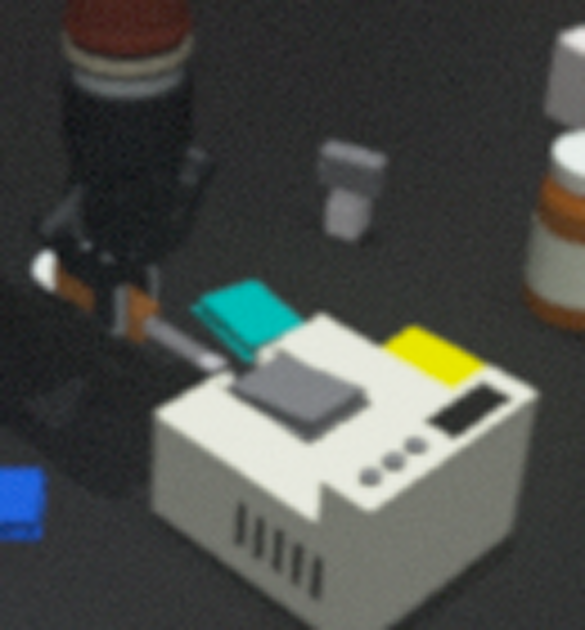

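View pics/t8.png

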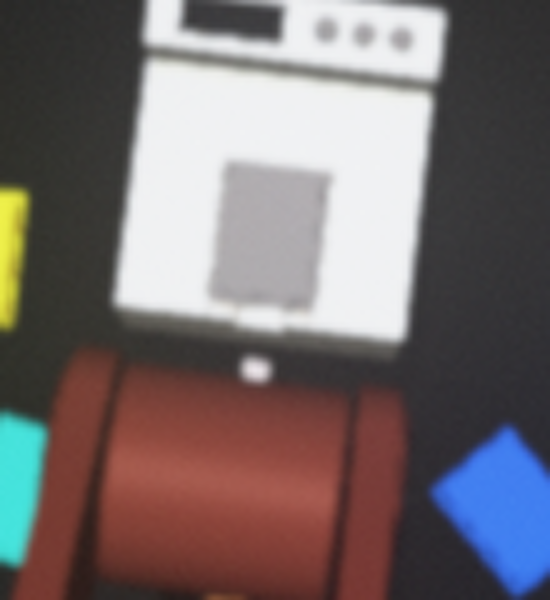

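```bash
cat >> h.py <<'E'
u3=np.array([np.cos(np.radians(-5.6)),np.sin(np.radians(-5.6)),0]); v3=np.array([-u3[1],u3[0],0]); NO=np.array([533.5,12.8,0])
def tip():
    o=r.get_obs(); Rc=R.from_quat(o["eef_rot"]); t=o["eef_pos"]+Rc.apply([0,81.1,-8.0])
    q=t-NO; x=Rc.apply([0,1,0]); print("t",round(o["time"],2),"tip s",(q@u3).round(1),"lat",(q@v3).round(1),"z",t[2].round(1),"pitch",np.degrees(np.arcsin(x[2])).round(1),"TCP",o["eef_pos"].round(1),"F",o["wrist_force"].round(1),"M",o["moment"].round(2),"open",round(o["opening"],1))
    return Rc
def sh(fwd,lat,up):
    Rc=R.from_quat(r.get_obs()["eef_rot"]); w=fwd*u3+lat*v3+np.array([0,0,up]); print("shift",fwd,lat,up,"->",(Rc.inv().apply(w)/400).round(4))
E
python3 -m jog '[[0,-0.0009,-0.0142,0.0222,0,0],[0,-0.0009,-0.0142,0.0222,0,0],[0,-0.0009,-0.0142,0.0222,0,0],[0,0,0,0,0,0],[0,0,0,0,0,0]]'
python3 - <<'E'
from h import *
tip(); sh(10,0,0); sh(0,0,1); sh(0,1,0)
E
```

```text
time: 14.28
eef_pos: [438.5, 20.3, 72.4]
eef_rot: [0.736, 0.669, -0.069, -0.076]
wrist_force: [-0.1, 0.2, -1.8]
opening: 17.1
t 14.28 tip s -14.3 lat -1.7 z 63.6 pitch -11.8 TCP [438.5  20.3  72.4] F [-0.1  0.2 -1.8] M [ 0.01 -0.13 -0.02] open 17.1
shift 10 0 0 -> [-0.      0.0245 -0.0051]
shift 0 0 1 -> [-0.     -0.0005 -0.0024]
shift 0 1 0 -> [ 0.0025  0.     -0.    ]
```

```bash
python3 -m jog '[[0,0.0007,0.0034,0,0,0],[0,0.0127,-0.0027,0,0,0],[0,0.0127,-0.0027,0,0,0],[0,0.0127,-0.0027,0,0,0],[0,0.0127,-0.0027,0,0,0],[0,0.0127,-0.0027,0,0,0],[0,0,0,0,0,0],[0,0,0,0,0,0]]'
python3 - <<'E'
from h import *
tip()
p,d=r.capture("scene"); cv2.imwrite("pics/s9.png",cv2.resize(p[130:270,220:350],None,fx=4.5,fy=4.5,interpolation=cv2.INTER_CUBIC)[:,:,::-1])
E
```

```text
time: 14.95
eef_pos: [463.2, 18.0, 71.0]
eef_rot: [0.736, 0.669, -0.07, -0.077]
wrist_force: [-0.2, 0.0, -1.0]
opening: 17.6
t 14.95 tip s 10.5 lat -1.6 z 61.9 pitch -12.0 TCP [463.2  18.   71. ] F [-0.2  0.  -1. ] M [-0.01 -0.15  0.05] open 17.6
```

View pics/s9.png

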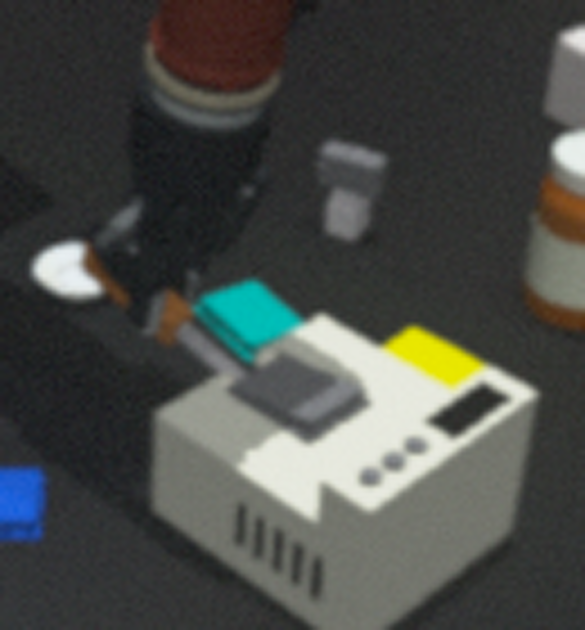

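```bash
python3 -m jog '[[0,0.006,-0.0013,0,0,0],[0,0,0,0,0,0],[0,-0.0005,-0.0024,0,0,0],[0,-0.0005,-0.0024,0,0,0],[0,-0.0005,-0.0024,0,0,0],[0,-0.0005,-0.0024,0,0,0],[0,0,0,0,0,0]]'
python3 - <<'E'
from h import *
tip()
E
python3 -m jog '[[0,-0.0005,-0.0024,0,0,0],[0,-0.0005,-0.0024,0,0,0],[0,-0.0005,-0.0024,0,0,0],[0,0,0,0,0,0]]'
python3 - <<'E'
from h import *
tip(); 
p,d=r.capture("scene"); cv2.imwrite("pics/s10.png",cv2.resize(p[130:270,220:350],None,fx=4.5,fy=4.5,interpolation=cv2.INTER_CUBIC)[:,:,::-1])
E
```

```text
time: 15.58
eef_pos: [465.3, 17.8, 75.1]
eef_rot: [0.736, 0.669, -0.07, -0.077]
wrist_force: [-0.5, -0.2, -0.8]
opening: 17.6
t 15.58 tip s 12.6 lat -1.6 z 66.1 pitch -12.0 TCP [465.3  17.8  75.1] F [-0.5 -0.2 -0.8] M [ 0.   -0.14  0.01] open 17.6
time: 15.92
eef_pos: [465.3, 17.8, 78.0]
eef_rot: [0.736, 0.669, -0.07, -0.077]
wrist_force: [-0.6, -0.3, -0.8]
opening: 17.4
t 15.92 tip s 12.7 lat -1.6 z 69.0 pitch -12.0 TCP [465.3  17.8  78. ] F [-0.6 -0.3 -0.8] M [-0.03 -0.13  0.  ] open 17.4
```

View pics/s10.png

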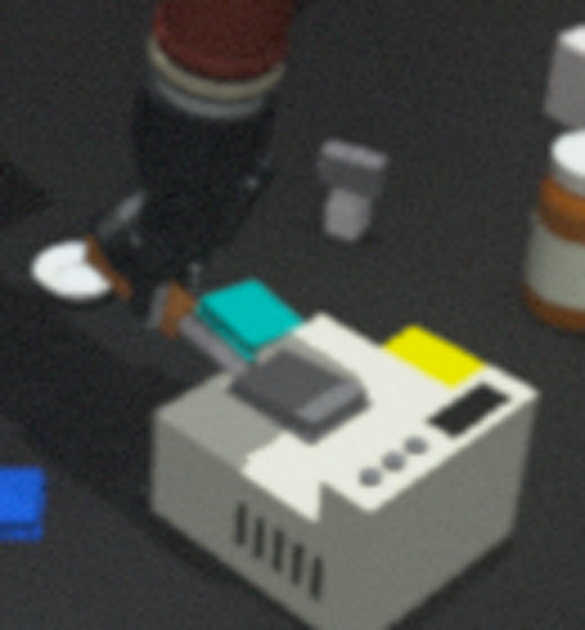

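```bash
python3 -m jog '[[0,-0.0005,-0.0024,0,0,0],[0,-0.0005,-0.0024,0,0,0],[0,-0.0005,-0.0024,0,0,0],[0,-0.0005,-0.0024,0,0,0],[0,0,0,0,0,0],[0,0,0,0,0,0]]'
python3 - <<'E'
from h import *
tip()
E
python3 -m jog '[[0,-0.0005,-0.0024,0,0,0],[0,-0.0005,-0.0024,0,0,0],[0,-0.0005,-0.0024,0,0,0],[0,-0.0005,-0.0024,0,0,0],[0,0,0,0,0,0],[0,0,0,0,0,0]]'
python3 - <<'E'
from h import *
tip(); 
p,d=r.capture("scene"); cv2.imwrite("pics/s11.png",cv2.resize(p[130:270,220:350],None,fx=4.5,fy=4.5,interpolation=cv2.INTER_CUBIC)[:,:,::-1])
cov(11)
E
```

```text
time: 16.47
eef_pos: [465.3, 17.8, 81.8]
eef_rot: [0.736, 0.669, -0.07, -0.077]
wrist_force: [-0.9, 0.1, -1.4]
opening: 17.6
t 16.47 tip s 12.7 lat -1.6 z 72.8 pitch -12.0 TCP [465.3  17.8  81.8] F [-0.9  0.1 -1.4] M [-0.02 -0.09  0.03] open 17.6
time: 16.97
eef_pos: [465.3, 17.8, 85.7]
eef_rot: [0.736, 0.669, -0.07, -0.077]
wrist_force: [-0.1, -0.3, -1.4]
opening: 17.3
t 16.97 tip s 12.7 lat -1.5 z 76.7 pitch -12.0 TCP [465.3  17.8  85.7] F [-0.1 -0.3 -1.4] M [-0.   -0.17  0.01] open 17.3
[(-45, 421.3), (-39, 420.7), (-33, 419.1), (-27, 415.9), (-21, 411.6), (-15, 406.0), (-9, 399.5)]
```

View pics/s11.png

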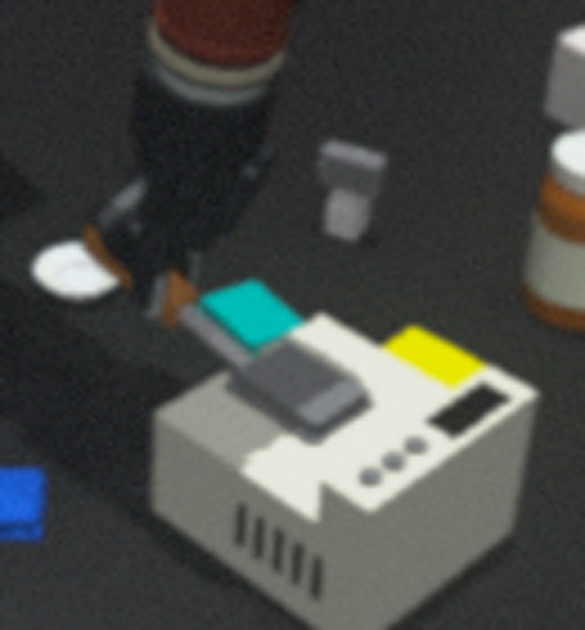

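View pics/t11.png

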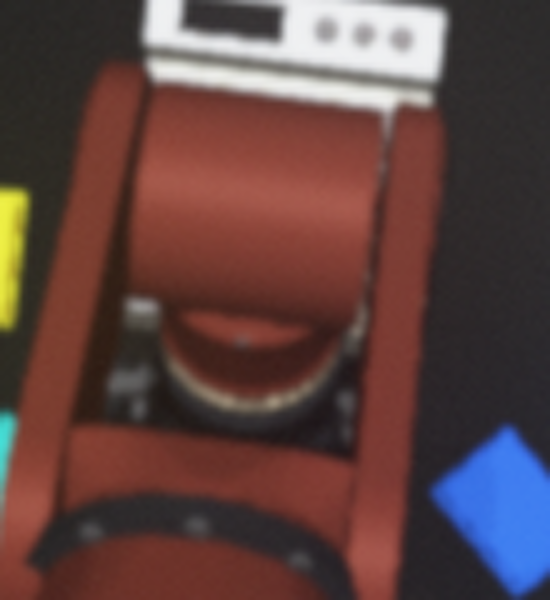

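```bash
cat >> h.py <<'E'
def cs(tag):
    p,d=r.capture("scene"); cv2.imwrite(f"pics/s{tag}.png",cv2.resize(p[130:270,220:350],None,fx=4.5,fy=4.5,interpolation=cv2.INTER_CUBIC)[:,:,::-1])
    m=np.zeros(d.shape,bool); m[195:232,265:308]=True
    P=cloud("scene",d,m); q=P-[573.5,8.6,0]; x=q@u3; y=q@v3
    for Y in (-18,-9,0,9,18): print(Y,[(X,round(float(np.median(P[k,2])),1)) for X in range(-42,45,6) for k in [(abs(x-X)<3)&(abs(y-Y)<4)] if k.sum()>0])
E
python3 - <<'E'
from h import *
cs(12)
E
python3 -m jog '[[0,0.0005,0.0024,0,0,0],[0,0.0005,0.0024,0,0,0],[0,0.0005,0.0024,0,0,0],[0,0.0005,0.0024,0,0,0],[0,0.0005,0.0024,0,0,0],[0,0,0,0,0,0],[0,0,0,0,0,0]]'
python3 - <<'E'
from h import *
tip();cs(13)
E
```

```text
-18 [(-36, 76.2), (-30, 73.3), (-24, 84.8), (-18, 89.4), (-12, 86.8), (-6, 88.8), (0, 87.4), (6, 90.1), (12, 89.5), (18, 87.1), (24, 87.7), (30, 88.9), (36, 86.8), (42, 80.1)]
-9 [(-42, 81.6), (-36, 77.5), (-30, 58.1), (-24, 90.8), (-18, 90.7), (-12, 90.6), (-6, 90.5), (0, 89.7), (6, 90.9), (12, 89.9), (18, 90.6), (24, 89.6), (30, 89.9), (36, 89.1), (42, 80.3)]
0 [(-42, 82.6), (-36, 80.1), (-30, 46.8), (-24, 90.5), (-18, 89.9), (-12, 91.4), (-6, 89.6), (0, 88.6), (6, 89.6), (12, 89.7), (18, 89.9), (24, 89.7), (30, 90.0), (36, 88.6), (42, 79.8)]
9 [(-30, 42.2), (-24, 88.6), (-18, 91.2), (-12, 90.2), (-6, 90.1), (0, 89.9), (6, 89.4), (12, 89.4), (18, 90.2), (24, 89.6), (30, 89.7), (36, 88.9), (42, 80.3)]
18 [(-36, 78.0), (-24, 91.2), (-18, 90.9), (-12, 90.5), (-6, 89.7), (0, 89.5), (6, 90.6), (12, 90.0), (18, 89.2), (24, 89.1), (30, 89.9), (36, 87.5), (42, 79.5)]
time: 17.7
eef_pos: [465.0, 17.8, 80.6]
eef_rot: [0.736, 0.669, -0.07, -0.077]
wrist_force: [-0.1, -0.6, -1.3]
opening: 17.3
t 17.7 tip s 12.4 lat -1.6 z 71.5 pitch -12.0 TCP [465.   17.8  80.6] F [-0.1 -0.6 -1.3] M [-0.01 -0.
[... 180 characters left out ...]
3), (42, 78.9)]
-9 [(-42, 76.6), (-36, 73.2), (-24, 85.2), (-18, 86.3), (-12, 85.8), (-6, 87.2), (0, 87.8), (6, 87.9), (12, 87.3), (18, 88.2), (24, 88.5), (30, 88.9), (36, 87.9), (42, 77.8)]
0 [(-42, 76.7), (-36, 75.9), (-24, 85.3), (-18, 86.6), (-12, 86.6), (-6, 87.7), (0, 87.4), (6, 86.8), (12, 88.0), (18, 88.1), (24, 88.3), (30, 89.2), (36, 88.0), (42, 79.9)]
9 [(-42, 75.6), (-36, 75.1), (-24, 85.8), (-18, 86.3), (-12, 85.9), (-6, 85.9), (0, 86.3), (6, 87.2), (12, 87.7), (18, 87.1), (24, 88.5), (30, 89.0), (36, 87.1), (42, 77.7)]
18 [(-36, 76.7), (-24, 84.0), (-18, 85.3), (-12, 86.4), (-6, 86.1), (0, 87.1), (6, 87.1), (12, 87.4), (18, 88.1), (24, 88.4), (30, 87.4), (36, 89.0), (42, 79.5)]
```

View pics/s13.png

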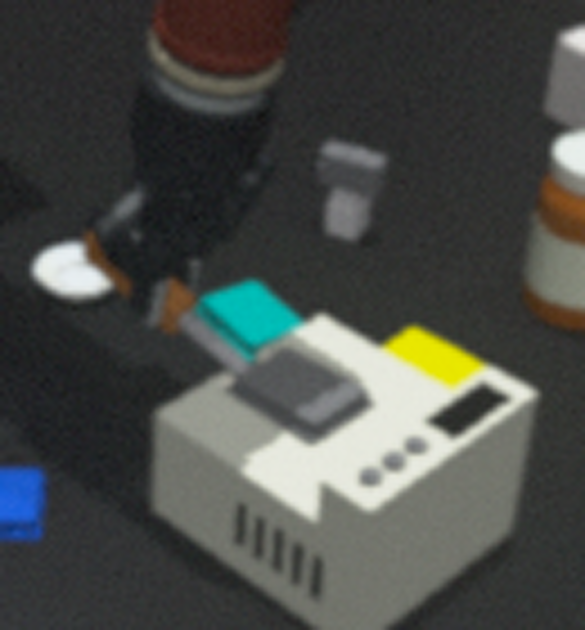

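The blade lifted the front edge to about 78 mm, but the cover has shifted back about 4 mm, so the catches no longer hold it and the front comes down with the blade. I'll level the blade and slide it further under the cover, so I can carry the cover on it like a fork.

```bash
python3 -m jog '[[0,0.0021,0.013,-0.0222,0,0],[0,0.0021,0.013,-0.0222,0,0],[0,0.0021,0.013,-0.0222,0,0],[0,0,-0.005,0,0,0],[0,0,-0.005,0,0,0],[0,0,-0.005,0,0,0],[0,0,0,0,0,0]]'
python3 - <<'E'
from h import *
tip();cs(14);sh(10,0,0); sh(0,0,1)
E
```

```text
time: 18.33
eef_pos: [467.6, 17.5, 72.4]
eef_rot: [0.74, 0.672, 0.001, 0.001]
wrist_force: [0.1, -1.1, -1.0]
opening: 17.2
t 18.33 tip s 15.1 lat -1.7 z 80.6 pitch 0.1 TCP [467.6  17.5  72.4] F [ 0.1 -1.1 -1. ] M [-0.   -0.1   0.01] open 17.2
-18 [(-36, 76.6), (-30, 73.4), (-24, 77.5), (-18, 79.7), (-12, 79.4), (-6, 81.7), (0, 83.5), (6, 83.1), (12, 84.6), (18, 85.8), (24, 85.6), (30, 85.4), (36, 87.5), (42, 80.4)]
-9 [(-42, 80.3), (-36, 80.7), (-30, 81.4), (-24, 80.4), (-18, 80.3), (-12, 80.5), (-6, 81.8), (0, 83.1), (6, 82.7), (12, 84.2), (18, 85.9), (24, 86.2), (30, 88.1), (36, 88.0), (42, 79.8)]
0 [(-42, 82.5), (-36, 82.2), (-30, 82.1), (-24, 82.2), (-18, 80.5), (-12, 81.1), (-6, 81.9), (0, 82.8), (6, 83.5), (12, 85.6), (18, 86.0), (24, 87.0), (30, 87.9), (36, 88.9), (42, 80.0)]
9 [(-30, 82.3), (-24, 79.7), (-18, 79.9), (-12, 81.7), (-6, 82.1), (0, 83.7), (6, 83.5), (12, 84.9), (18, 86.2), (24, 86.0), (30, 87.9), (36, 85.6), (42, 81.4)]
18 [(-36, 76.2), (-30, 74.2), (-24, 80.1), (-18, 79.7), (-12, 81.1), (-6, 82.0), (0, 84.0), (6, 84.1), (12, 84.6), (18, 85.4), (24, 87.5), (30, 88.6), (36, 88.0), (42, 79.4)]
shift 10 0 0 -> [-0.      0.025   0.0001]
shift 0 0 1 -> [-0.      0.     -0.0025]
```

View pics/s14.png

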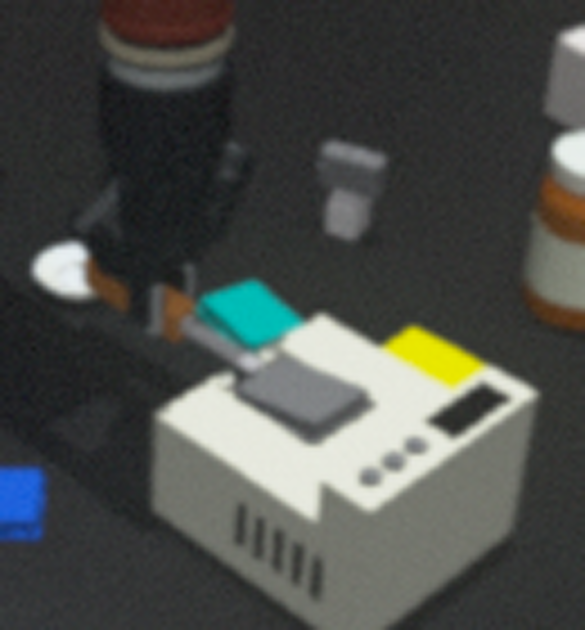

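```bash
python3 -m jog '[[0,-0.005,-0.002,0,0,0],[0,-0.03,0,0,0,0],[0,-0.04,0,0,0,0],[0,0,0.02,0,0,0],[0,0,0.0225,0,0,0],[0,0,0,0,0,0],[0,0,0,0,0,0]]'
python3 - <<'E'
from h import *
tip();cs(15)
E
```

```text
time: 18.97
eef_pos: [435.7, 20.6, 53.9]
eef_rot: [0.74, 0.672, -0.0, -0.001]
wrist_force: [0.3, 0.4, -0.7]
opening: 17.4
t 18.97 tip s -17.0 lat -1.7 z 61.8 pitch -0.1 TCP [435.7  20.6  53.9] F [ 0.3  0.4 -0.7] M [ 0.01 -0.05 -0.01] open 17.4
-18 [(-36, 76.7), (-30, 74.1), (-24, 78.8), (-18, 80.2), (-12, 80.8), (-6, 81.3), (0, 79.5), (6, 83.8), (12, 83.3), (18, 83.7), (24, 87.4), (30, 87.5), (36, 87.2), (42, 81.2)]
-9 [(-36, 76.2), (-24, 79.7), (-18, 79.9), (-12, 81.0), (-6, 81.9), (0, 83.3), (6, 83.0), (12, 84.8), (18, 86.4), (24, 86.7), (30, 88.7), (36, 87.3), (42, 80.9)]
0 [(-24, 79.1), (-18, 79.9), (-12, 80.2), (-6, 82.3), (0, 82.4), (6, 84.2), (12, 84.4), (18, 84.9), (24, 87.2), (30, 87.0), (36, 88.8), (42, 79.4)]
9 [(-36, 74.0), (-24, 79.4), (-18, 79.3), (-12, 79.9), (-6, 83.5), (0, 83.2), (6, 84.1), (12, 84.4), (18, 86.1), (24, 86.9), (30, 87.3), (36, 87.6), (42, 79.5)]
18 [(-36, 75.6), (-30, 73.5), (-24, 79.0), (-18, 79.6), (-12, 80.8), (-6, 81.3), (0, 83.0), (6, 84.7), (12, 84.4), (18, 87.6), (24, 87.1), (30, 88.8), (36, 88.1), (42, 79.5)]
```

View pics/s15.png

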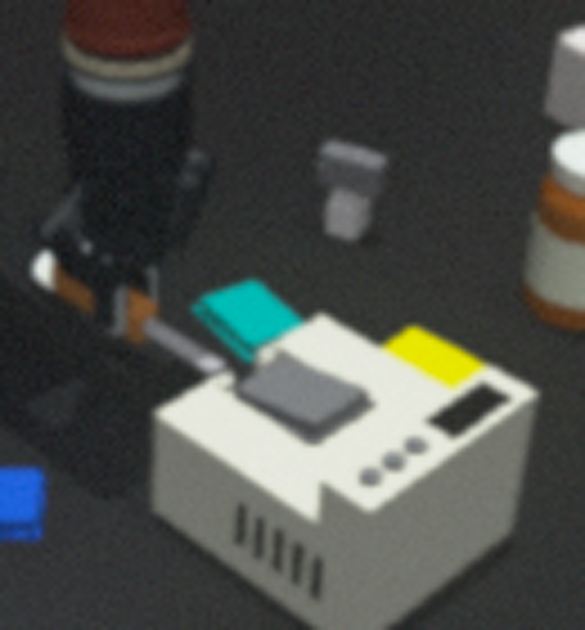

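```bash
python3 -m jog '[[0,0,-0.0055,0,0,0],[0,0.02,0,0,0,0],[0,0.02,0,0,0,0],[0,0.02,0,0,0,0],[0,0.015,0,0,0,0],[0,0.015,0,0,0,0],[0,0.015,0,0,0,0],[0,0,0,0,0,0],[0,0,0,0,0,0]]'
python3 - <<'E'
from h import *
tip();cs(16)
E
```

```text
time: 19.77
eef_pos: [477.9, 16.5, 56.9]
eef_rot: [0.74, 0.672, -0.0, -0.0]
wrist_force: [-0.9, -0.6, -1.2]
opening: 17.4
t 19.77 tip s 25.4 lat -1.6 z 64.9 pitch -0.0 TCP [477.9  16.5  56.9] F [-0.9 -0.6 -1.2] M [-0.01  0.01  0.01] open 17.4
-18 [(-36, 75.3), (-30, 73.7), (-12, 78.7), (-6, 78.1), (0, 80.1), (6, 81.3), (12, 81.5), (18, 84.8), (24, 83.3), (30, 87.9), (36, 88.3), (42, 90.0)]
-9 [(-36, 66.8), (-30, 62.5), (-6, 80.3), (0, 80.5), (6, 82.7), (12, 83.9), (18, 85.1), (24, 87.0), (30, 88.6), (36, 88.3), (42, 90.3)]
0 [(-42, 66.0), (-36, 65.9), (-30, 65.2), (-24, 64.6), (-18, 66.9), (-12, 77.8), (-6, 81.1), (0, 80.7), (6, 82.5), (12, 83.6), (18, 85.7), (24, 86.4), (30, 88.2), (36, 90.1), (42, 90.7)]
9 [(-36, 74.2), (-30, 66.3), (-24, 65.7), (-12, 78.5), (-6, 80.1), (0, 79.8), (6, 81.8), (12, 84.4), (18, 85.6), (24, 85.8), (30, 87.8), (36, 88.7), (42, 90.2)]
18 [(-42, 73.9), (-36, 73.9), (-30, 64.1), (-24, 64.6), (-12, 78.0), (-6, 79.8), (0, 81.5), (6, 82.6), (12, 82.6), (18, 85.7), (24, 87.4), (30, 88.2), (36, 89.0), (42, 91.0)]
```

View pics/s16.png

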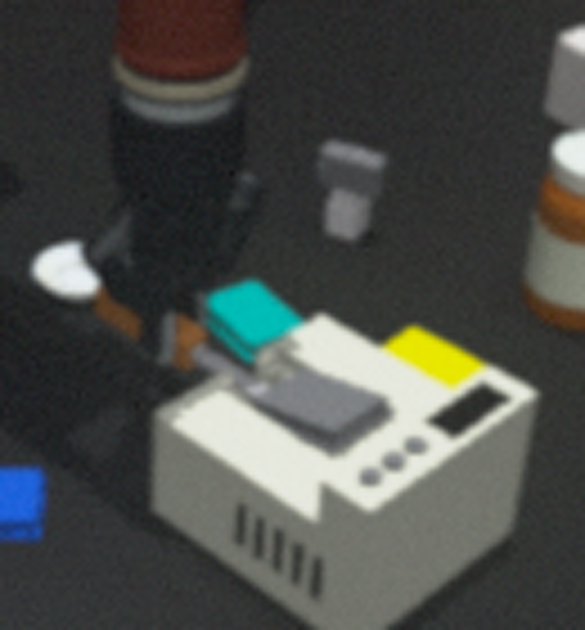

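The blade is now pushing the cover rearward; its plate front is at about pump x = -13. That helps, because the cover can slide back onto the pump top, more than 20 mm from its seat, where it can be gripped.

```bash
python3 -m jog '[[0,0.01,0,0,0,0],[0,0.01,0,0,0,0],[0,0.01,0,0,0,0],[0,0.01,0,0,0,0],[0,0.01,0,0,0,0],[0,0,0,0,0,0],[0,0,0,0,0,0]]'
python3 - <<'E'
from h import *
tip();cs(17)
E
```

```text
time: 20.4
eef_pos: [497.8, 14.6, 57.0]
eef_rot: [0.74, 0.672, 0.0, 0.0]
wrist_force: [0.1, 0.0, -1.7]
opening: 17.3
t 20.4 tip s 45.4 lat -1.5 z 65.0 pitch 0.0 TCP [497.8  14.6  57. ] F [ 0.1  0.  -1.7] M [ 0.02 -0.01  0.01] open 17.3
-18 [(-36, 76.5), (-30, 72.2), (-6, 77.5), (0, 81.1), (6, 82.0), (12, 78.5), (18, 85.1), (24, 85.3), (30, 87.0), (36, 88.6), (42, 88.6)]
-9 [(-42, 76.3), (-36, 66.6), (-30, 59.9), (-24, 63.7), (-12, 79.1), (-6, 80.1), (0, 81.6), (6, 82.7), (12, 83.9), (18, 85.1), (24, 86.3), (30, 88.1), (36, 89.0), (42, 90.4)]
0 [(-42, 66.5), (-36, 66.2), (-30, 58.8), (-24, 67.1), (-12, 77.9), (-6, 80.2), (0, 81.8), (6, 82.1), (12, 84.1), (18, 85.9), (24, 87.5), (30, 87.4), (36, 88.1), (42, 90.1)]
9 [(-42, 66.4), (-36, 69.7), (-30, 63.3), (-12, 77.8), (-6, 81.2), (0, 81.3), (6, 82.6), (12, 83.9), (18, 86.1), (24, 85.8), (30, 88.1), (36, 89.0), (42, 90.7)]
18 [(-36, 73.7), (-30, 65.2), (-24, 66.3), (-6, 80.3), (0, 81.5), (6, 82.5), (12, 84.6), (18, 85.2), (24, 87.8), (30, 87.8), (36, 88.8), (42, 89.5)]
```

View pics/s17.png

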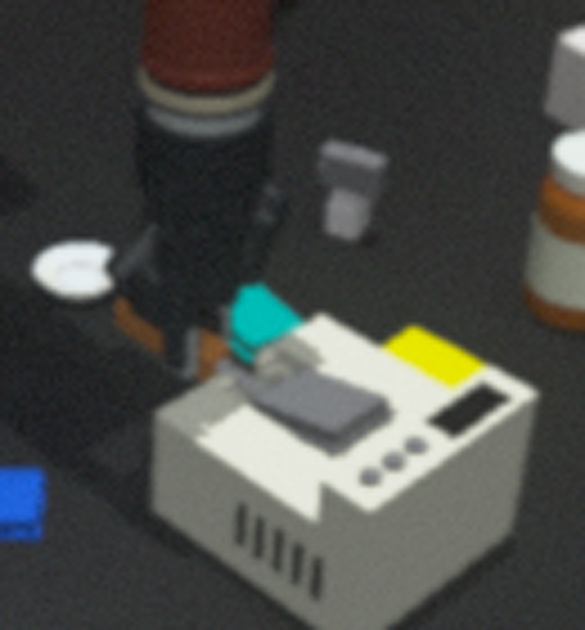

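```bash
python3 -m jog '[[0,0,-0.008,0,0,0],[0,0,-0.008,0,0,0],[0,0,-0.008,0,0,0],[0,0,-0.008,0,0,0],[0,0,-0.006,0,0,0],[0,0,0,0,0,0],[0,0.006,0,0,0,0],[0,0.006,0,0,0,0],[0,0.006,0,0,0,0],[0,0.006,0,0,0,0],[0,0.006,0,0,0,0],[0,0,0,0,0,0]]'
python3 - <<'E'
from h import *
tip();cs(18)
E
```

```text
time: 21.45
eef_pos: [510.0, 13.4, 72.2]
eef_rot: [0.74, 0.672, 0.0, 0.0]
wrist_force: [0.1, 0.1, -1.1]
opening: 17.3
t 21.45 tip s 57.7 lat -1.5 z 80.2 pitch 0.0 TCP [510.   13.4  72.2] F [ 0.1  0.1 -1.1] M [ 0.04 -0.   -0.04] open 17.3
-18 [(-36, 77.0), (-30, 75.5), (0, 86.4), (6, 93.9), (12, 93.8), (18, 94.3), (24, 90.3), (30, 91.1), (36, 91.1), (42, 91.8)]
-9 [(-42, 83.4), (-36, 77.1), (-30, 59.9), (-24, 81.9), (-18, 80.9), (-12, 81.7), (-6, 81.8), (0, 56.8), (6, 76.9), (12, 94.1), (18, 93.4), (24, 93.1), (30, 93.1), (36, 92.0), (42, 91.8)]
0 [(-42, 90.9), (-36, 81.3), (-30, 60.0), (-24, 83.1), (-18, 81.4), (-12, 82.5), (-6, 82.9), (6, 54.5), (12, 94.7), (18, 94.2), (24, 93.7), (30, 92.0), (36, 91.9), (42, 91.4)]
9 [(-42, 87.4), (-36, 60.5), (-30, 53.1), (-24, 41.6), (-18, 42.1), (6, 94.4), (12, 93.7), (18, 94.5), (24, 92.9), (30, 92.8), (36, 92.2), (42, 92.1)]
18 [(-36, 74.7), (-30, 73.5), (-24, 66.4), (-18, 66.9), (6, 94.6), (12, 94.5), (18, 94.3), (24, 93.0), (30, 92.8), (36, 92.2), (42, 91.0)]
```

View pics/s18.png

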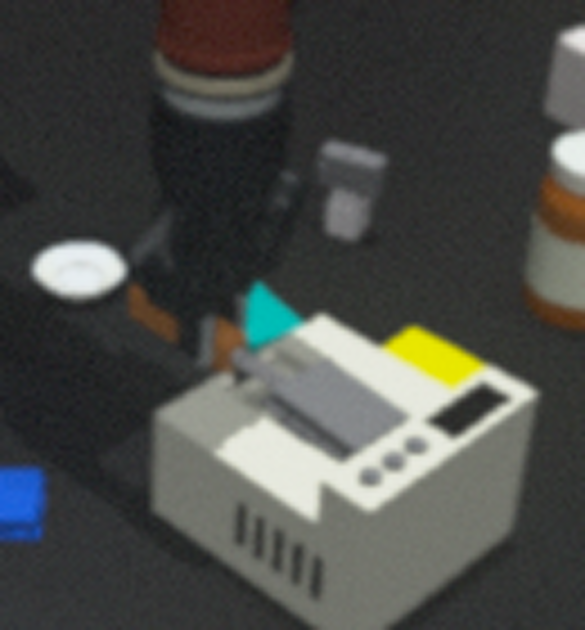

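```bash
python3 -m jog '[[0,0,0.008,0,0,0],[0,0,0.008,0,0,0],[0,0,0.008,0,0,0],[0,0,0.004,0,0,0],[0,0,0,0,0,0],[0,-0.02,0,0,0,0],[0,-0.04,0,0,0,0],[0,-0.06,0,0,0,0],[0,-0.06,0,0,0,0],[0,-0.06,0,0,0,0],[0,0,0,0,0,0]]'
python3 - <<'E'
from h import *
tip();cs(19); sh(-10,0,0)
E
```

```text
time: 22.42
eef_pos: [406.9, 23.7, 59.0]
eef_rot: [0.74, 0.672, -0.003, -0.003]
wrist_force: [-1.4, 0.4, -2.5]
opening: 17.3
t 22.42 tip s -45.9 lat -1.3 z 66.3 pitch -0.5 TCP [406.9  23.7  59. ] F [-1.4  0.4 -2.5] M [0.05 0.05 0.01] open 17.3
-18 [(-36, 75.9), (-30, 73.9), (6, 78.8), (12, 81.6), (18, 83.9), (24, 84.1), (30, 86.6), (36, 87.7), (42, 91.1)]
-9 [(-42, 76.3), (-36, 63.0), (-30, 57.6), (6, 80.3), (12, 82.3), (18, 83.6), (24, 86.1), (30, 87.1), (36, 89.8), (42, 90.4)]
0 [(-36, 59.8), (-30, 57.0), (6, 80.9), (12, 82.3), (18, 83.8), (24, 85.8), (30, 87.5), (36, 88.5), (42, 91.2)]
9 [(-36, 63.3), (-30, 56.5), (-24, 42.8), (6, 80.9), (12, 81.9), (18, 83.6), (24, 85.5), (30, 86.7), (36, 89.1), (42, 90.3)]
18 [(-36, 72.9), (-30, 61.5), (-24, 59.0), (-18, 62.3), (-12, 66.4), (-6, 66.9), (6, 80.2), (12, 81.5), (18, 84.1), (24, 85.7), (30, 87.2), (36, 90.0), (42, 91.1)]
shift -10 0 0 -> [ 0.     -0.025   0.0001]
```

View pics/s19.png

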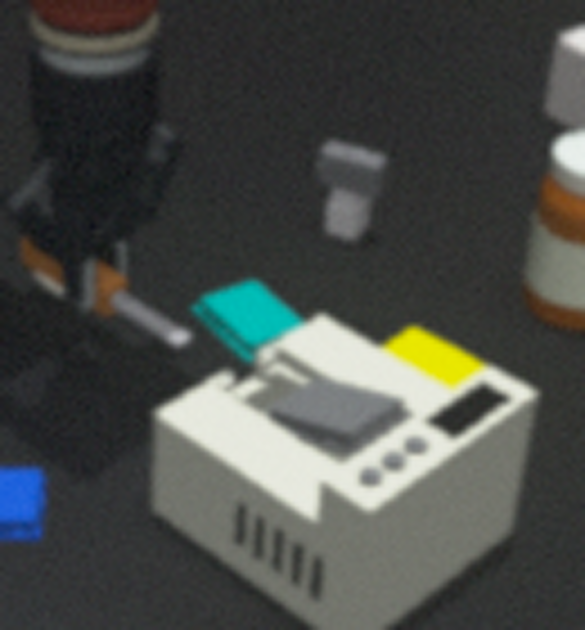

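```bash
python3 -m jog '[[0,0,0.05,0,0,0],[0,0,0.05,0,0,0],[0,0,0.025,0,0,0],[0,0,0.008,0,0,0],[0,0,0,0,0,0],[0,0,0,0,0,0]]'
python3 - <<'E'
from h import *
tip()
p,d=r.capture("top"); cv2.imwrite("pics/t20.png",p[:,:,::-1])
E
```

```text
time: 22.97
eef_pos: [414.6, 22.7, 8.2]
eef_rot: [0.74, 0.672, 0.0, 0.0]
wrist_force: [-0.0, -0.1, -0.9]
opening: 17.3
t 22.97 tip s -38.2 lat -1.7 z 16.2 pitch 0.0 TCP [414.6  22.7   8.2] F [-0.  -0.1 -0.9] M [ 0.   -0.02 -0.04] open 17.3
```

View pics/t20.png

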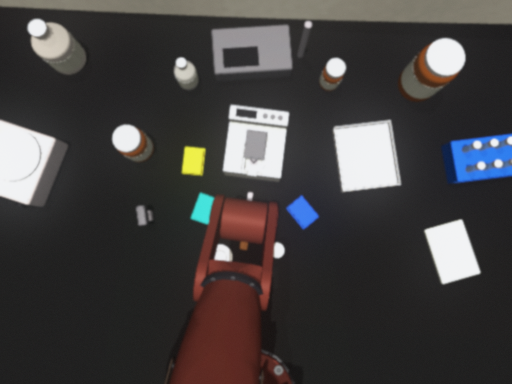

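```bash
python3 -m jog '[[0,0,0.005,0,0,0],[0,0,0.0045,0,0,0],[0,0,0,0,0,0],[0,0,0,0,0,0]]'
python3 -m jog '[[0,0,0,0,0,0],[0,0,0,0,0,0],[0,0,0,0,0,0],[0,0,0,0,0,0]]' 0
python3 -m jog '[[0,0,-0.03,0,0,0],[0,0,-0.08,0,0,0],[0,0,-0.09,0,0,0],[0,0,-0.09,0,0,0],[0,0,-0.09,0,0,0],[0,0,-0.09,0,0,0],[0,0.1,0,0,0,0],[0,0.1,0,0,0,0],[0,0.1,0,0,0,0],[0,0.08,0,0,0,0],[0,0,0,0,0,0],[0,0,0,0,0,0]]'
python3 - <<'E'
from h import *
tip()
p,d=r.capture("wrist"); c=r.calibration("wrist"); np.savez("w21.npz",p=p,d=d,T=c["T"]); cv2.imwrite("pics/w21.png",p[:,:,::-1])
E
```

```text
time: 23.35
eef_pos: [414.0, 22.7, 4.1]
eef_rot: [0.74, 0.672, 0.0, 0.0]
wrist_force: [0.6, 0.4, -1.4]
opening: 17.1
time: 23.68
eef_pos: [414.0, 22.7, 4.1]
eef_rot: [0.74, 0.672, 0.0, 0.0]
wrist_force: [0.5, 0.3, -0.5]
opening: 65.1
time: 24.68
eef_pos: [565.8, 7.9, 191.2]
eef_rot: [0.74, 0.672, -0.001, -0.001]
wrist_force: [-1.1, 0.3, 0.5]
opening: 85.6
t 24.68 tip s 113.7 lat -1.6 z 199.1 pitch -0.1 TCP [565.8   7.9 191.2] F [-1.1  0.3  0.5] M [-0.02  0.01  0.04] open 85.6
```

View pics/w21.png

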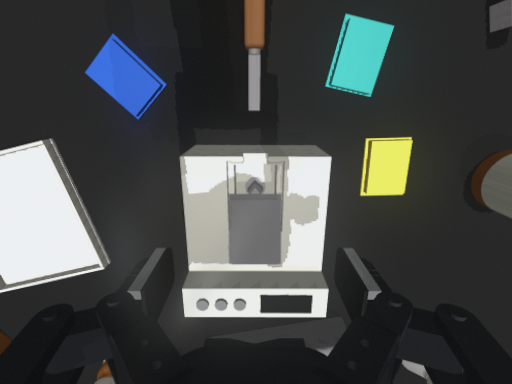

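```bash
python3 - <<'E'
from h import *
W=np.load("w21.npz"); p,d=W["p"],W["d"]; c=r.calibration("wrist")
m=np.zeros(d.shape,bool); m[200:262,234:276]=True
g=p.astype(int); m&=(g.max(2)<140)&(g.max(2)-g.min(2)<30)
P=cloud("wrist",d,m,c); print(len(P)); A=np.c_[P[:,:2]@np.array([[u3[0],v3[0]],[u3[1],v3[1]]]),np.ones(len(P))]
k=(P[:,2]>74)&(P[:,2]<96); s=np.linalg.lstsq(A[k],P[k,2],rcond=None)[0]; res=P[k,2]-A[k]@s
print("slope u,v",s[:2],"deg",np.degrees(np.arctan(s[:2])),"res",res.std(),"rect",rect(P[k]))
q=P[k]-[573.5,8.6,0]; x=q@u3;y=q@v3; print("x",np.percentile(x,[1,50,99]),"y",np.percentile(y,[1,50,99]),"z",np.percentile(P[k,2],[1,50,99]))
cv2.imwrite("pics/w21z.png",cv2.resize(p[140:275,175:335],None,fx=4.5,fy=4.5,interpolation=cv2.INTER_CUBIC)[:,:,::-1])
# pump top fit
mm=np.zeros(d.shape,bool); mm[150:270,183:330]=True
Q=cloud("wrist",d,mm,c); Q=Q[(Q[:,2]>74.5)&(Q[:,2]<79)]; print("pump top",rect(Q),np.median(Q[:,2]))
E
```

```text
2593
slope u,v [0.30299469 0.00137671] deg [16.85653002  0.07887939] res 0.7144561286921444 rect [603.1, 5.4, 39.8, 58.1, 84.4]
x [ 1.294893   29.2696673  57.52821168] y [-20.0860219    0.17493875  19.54608883] z [77.64408502 86.73598375 95.41471476]
pump top [592.9, 6.9, 141.1, 121.3, 84.4] 75.99539859961601
```

View pics/w21z.png

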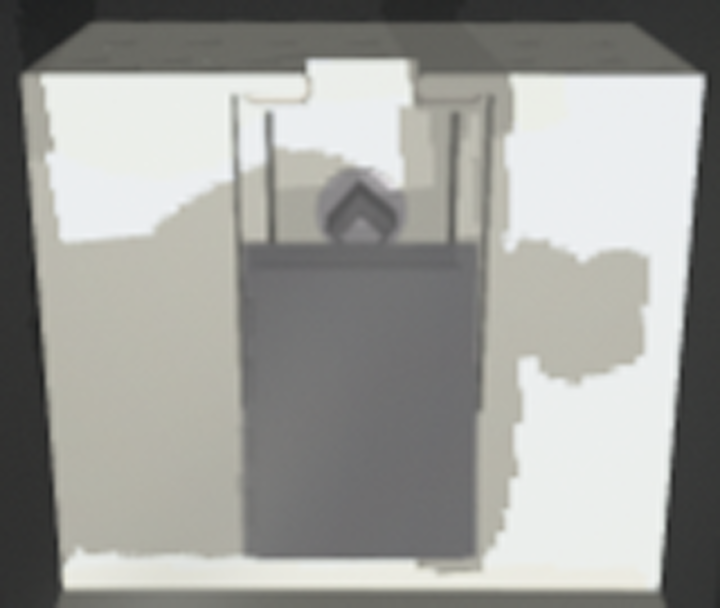

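```bash
python3 - <<'E'
from h import *
go([610,5.2,78.1],84.4,-16.9)
go([600,6,140],84.4,-16.9)
E
```

```text
t 24.73 pos [564.5   8.2 191.1] xang 84.5 zaxis [-0.002  0.    -1.   ] F [-0.5 -0.2  0. ] M [-0.01 -0.05  0.01] open 85.4 q [-0.11  0.13  1.79  0.    1.22 -1.58]
world d [  45.5   -3.  -113. ]  tool units [0.0035 0.1147 0.2821] turn units [-0.0947 -0.0001  0.0005] rows>= 2.7
t 24.73 pos [564.5   8.2 191.1] xang 84.5 zaxis [-0.002  0.    -1.   ] F [-0.5 -0.2  0. ] M [-0.01 -0.05  0.01] open 85.4 q [-0.11  0.13  1.79  0.    1.22 -1.58]
world d [ 35.5  -2.2 -51.1]  tool units [0.0031 0.0893 0.1274] turn units [-0.0947 -0.0001  0.0005] rows>= 2.4
```

```bash
python3 -m jog '[[0.0035,0.035,0.0695,0,0,0],[0,0.035,0.0695,0,0,0],[0,0,0,-0.0316,0,0],[0,0,0,-0.0316,0,0],[0,0,0,-0.0316,0,0],[0,0,0,0,0,0],[0,0,0,0,0,0]]'
python3 - <<'E'
from h import *
go([610,5.2,78.1],84.4,-16.9)
E
```

```text
time: 25.32
eef_pos: [589.9, 7.4, 135.2]
eef_rot: [0.732, 0.665, 0.098, 0.108]
wrist_force: [-0.8, 0.8, 0.1]
opening: 85.4
t 25.32 pos [589.9   7.4 135.2] xang 84.5 zaxis [ 0.288 -0.028 -0.957] F [-0.8  0.8  0.1] M [ 0.01  0.1  -0.05] open 85.4 q [-0.11  0.08  1.99  0.01  0.78 -1.59]
world d [ 20.1  -2.2 -57.1]  tool units [-0.0006  0.0072  0.1512] turn units [-0.0006 -0.0002  0.0006] rows>= 1.5
```

```bash
python3 -m jog '[[-0.0006,0.007,0.05,0,0,0],[0,0,0.05,0,0,0],[0,0,0.04,0,0,0],[0,0,0.0112,0,0,0],[0,0,0,0,0,0],[0,0,0,0,0,0]]'
python3 - <<'E'
from h import *
go([610,5.2,78.1],84.4,-16.9); cs(22)
E
```

```text
time: 25.82
eef_pos: [614.6, 4.5, 80.6]
eef_rot: [0.732, 0.665, 0.1, 0.11]
wrist_force: [-0.2, -0.1, -0.5]
opening: 85.6
t 25.82 pos [614.6   4.5  80.6] xang 84.5 zaxis [ 0.293 -0.028 -0.956] F [-0.2 -0.1 -0.5] M [0.01 0.13 0.05] open 85.6 q [-0.11  0.21  1.96  0.01  0.67 -1.59]
world d [-4.6  0.7 -2.5]  tool units [ 0.0006 -0.0129  0.0027] turn units [ 0.0013 -0.0001  0.0005] rows>= 0.1
-18 [(-36, 75.7), (-30, 73.6), (24, 85.7), (30, 159.2), (36, 88.5), (42, 84.8)]
-9 [(-36, 61.0), (-30, 60.3), (18, 83.2), (24, 84.6), (30, 154.7), (36, 88.7), (42, 90.5)]
0 [(-36, 60.3), (-30, 58.2), (-24, 54.0), (6, 80.5), (12, 82.7), (18, 82.7), (24, 85.9), (30, 155.7), (36, 89.2), (42, 91.3)]
9 [(-30, 46.8), (6, 80.9), (12, 82.5), (18, 85.4), (24, 86.5), (30, 154.3), (36, 89.1), (42, 90.2)]
18 [(0, 77.3), (6, 79.9), (12, 82.6), (18, 84.2), (24, 85.9), (30, 87.7), (36, 89.0), (42, 90.9)]
```

View pics/s22.png

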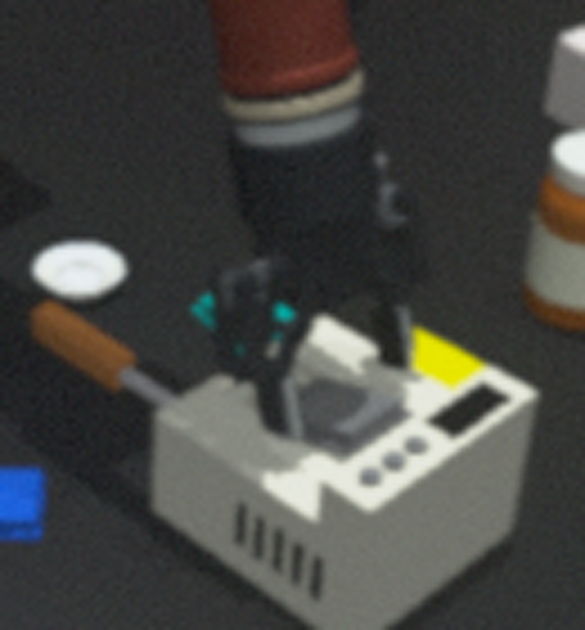

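```bash
python3 -m jog '[[0,-0.008,0.004,0,0,0],[0,0,0,0,0,0]]'
python3 -m jog '[[0,0,0,0,0,0],[0,0,0,0,0,0],[0,0,0,0,0,0],[0,0,0,0,0,0],[0,0,0,0,0,0],[0,0,0,0,0,0],[0,0,0,0,0,0]]' 1 50
python3 - <<'E'
from h import *
go([610,5.2,178.1],84.4,-16.9); cs(23)
E
```

```text
time: 26.03
eef_pos: [610.8, 5.0, 77.7]
eef_rot: [0.732, 0.665, 0.1, 0.11]
wrist_force: [-0.4, 0.5, 0.1]
opening: 85.6
time: 26.62
eef_pos: [611.7, 4.7, 78.6]
eef_rot: [0.732, 0.665, 0.1, 0.111]
wrist_force: [-3.7, -0.2, 6.1]
opening: 43.5
t 26.62 pos [611.7   4.7  78.6] xang 84.5 zaxis [ 0.294 -0.029 -0.955] F [-3.7 -0.2  6.1] M [-0.09  0.36 -0.09] open 43.5 q [-0.11  0.21  1.97  0.01  0.66 -1.59]
world d [-1.7  0.5 99.5]  tool units [ 0.0008  0.0692 -0.2391] turn units [ 0.0015 -0.      0.0006] rows>= 2.3
-18 [(-36, 74.3), (-30, 74.0), (6, 143.5), (12, 81.5), (18, 137.9), (24, 163.4), (30, 161.3), (36, 150.6), (42, 90.8)]
-9 [(-36, 74.6), (-30, 61.5), (6, 79.4), (30, 87.8), (36, 89.7), (42, 91.4)]
0 [(-36, 61.2), (-30, 59.0), (24, 154.3), (30, 86.7), (36, 88.9), (42, 90.0)]
9 [(-36, 60.3), (-30, 54.2), (-24, 42.6), (18, 84.2), (24, 118.1), (30, 87.8), (36, 88.5), (42, 90.8)]
18 [(-30, 48.1), (-24, 50.3), (6, 80.5), (12, 127.7), (18, 83.9), (24, 111.6), (30, 139.6), (36, 127.8), (42, 90.4)]
```

View pics/s23.png

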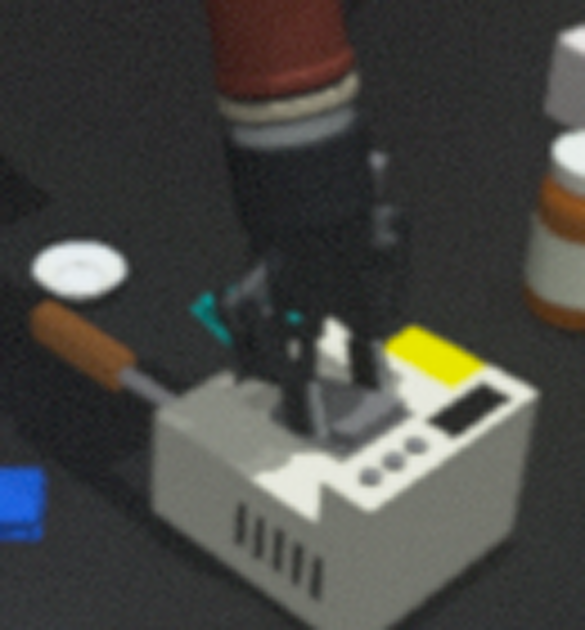

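Opening is 43.5 mm, so the plate is held by its sides. I'll lift gently and check.

```bash
python3 -m jog '[[0,0.003,-0.0096,0,0,0],[0,0.0075,-0.024,0,0,0],[0,0.015,-0.048,0,0,0],[0,0.022,-0.072,0,0,0],[0,0.022,-0.072,0,0,0],[0,0,0,0,0,0]]' - 70
python3 - <<'E'
from h import *
go([600,-282,150],84.4,-16.9)
p,d=r.capture("scene"); cv2.imwrite("pics/s24.png",cv2.resize(p[90:290,150:350],None,fx=3,fy=3,interpolation=cv2.INTER_CUBIC)[:,:,::-1])
E
```

```text
time: 27.17
eef_pos: [616.2, 4.5, 180.3]
eef_rot: [0.731, 0.664, 0.105, 0.115]
wrist_force: [1.9, 0.1, 1.1]
opening: 43.1
t 27.17 pos [616.2   4.5 180.3] xang 84.5 zaxis [ 0.306 -0.03  -0.952] F [1.9 0.1 1.1] M [-0.01  0.08  0.02] open 43.1 q [-0.11  0.07  1.91  0.    0.85 -1.59]
world d [ -16.2 -286.5  -30.3]  tool units [-0.7167  0.0036  0.0808] turn units [ 0.0056 -0.0001  0.0005] rows>= 6.9
```

View pics/s24.png

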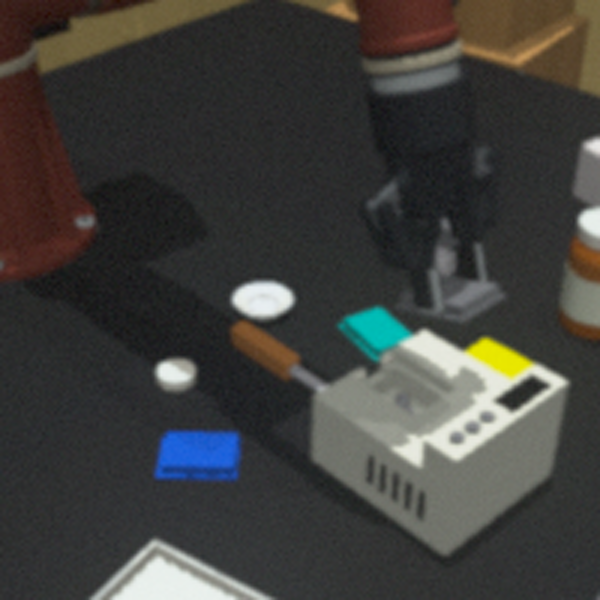

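```bash
python3 -m jog '[[-0.0896,0,0.006,0,0,0],[-0.0896,0,0.006,0,0,0],[-0.0896,0,0.006,0,0,0],[-0.0896,0,0.006,0,0,0],[-0.0896,0,0.006,0,0,0],[-0.0896,0,0.006,0,0,0],[-0.0896,0,0.006,0,0,0],[-0.0896,0,0.006,0,0,0],[0,0,0,0.0325,0,0],[0,0,0,0.0325,0,0],[0,0,0,0.0325,0,0],[0,0,0,0,0,0],[0,0,0,0,0,0]]'
python3 - <<'E'
from h import *
go([600,-282,9],84.4)
p,d=r.capture("scene"); cv2.imwrite("pics/s25.png",p[:,:,::-1])
E
```

```text
time: 28.3
eef_pos: [589.3, -280.6, 151.3]
eef_rot: [0.74, 0.673, -0.003, -0.004]
wrist_force: [-0.5, -0.2, -0.6]
opening: 42.9
t 28.3 pos [ 589.3 -280.6  151.3] xang 84.6 zaxis [-0.009  0.002 -1.   ] F [-0.5 -0.2 -0.6] M [-0.06  0.03  0.04] open 42.9 q [-0.55  0.35  1.6  -0.    1.2  -2.03]
world d [  10.7   -1.4 -142.3]  tool units [-0.0014  0.0303  0.3555] turn units [-0.0029 -0.0004  0.0009] rows>= 3.4
```

View pics/s25.png

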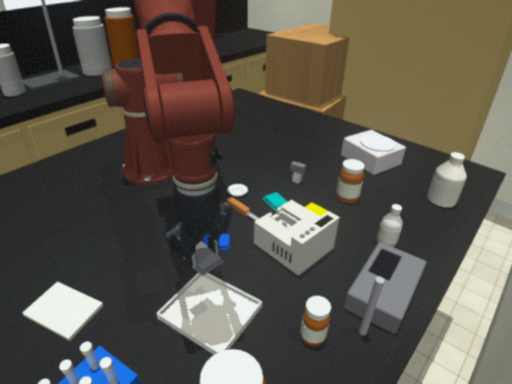

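```bash
python3 -m jog '[[0,0.03,0.06,-0.0029,0,0],[0,0,0.08,0,0,0],[0,0,0.08,0,0,0],[0,0,0.07,0,0,0],[0,0,0.035,0,0,0],[0,0,0.015,0,0,0],[0,0,0,0,0,0],[0,0,0,0,0,0]]'
python3 - <<'E'
from h import *
go([600,-282,9],84.4)
p,d=r.capture("scene"); cv2.imwrite("pics/s26.png",cv2.resize(p[220:360,140:300],None,fx=4.5,fy=4.5,interpolation=cv2.INTER_CUBIC)[:,:,::-1])
E
```

```text
time: 29.02
eef_pos: [601.4, -282.6, 18.2]
eef_rot: [0.74, 0.672, 0.001, 0.001]
wrist_force: [0.6, -0.1, 0.8]
opening: 42.6
t 29.02 pos [ 601.4 -282.6   18.2] xang 84.5 zaxis [ 0.003 -0.001 -1.   ] F [ 0.6 -0.1  0.8] M [0.03 0.02 0.01] open 42.6 q [-0.55  0.54  1.63  0.    0.97 -2.02]
world d [-1.4  0.6 -9.2]  tool units [ 0.0013 -0.0038  0.0231] turn units [0.0009 0.0003 0.0005] rows>= 0.2
```

View pics/s26.png

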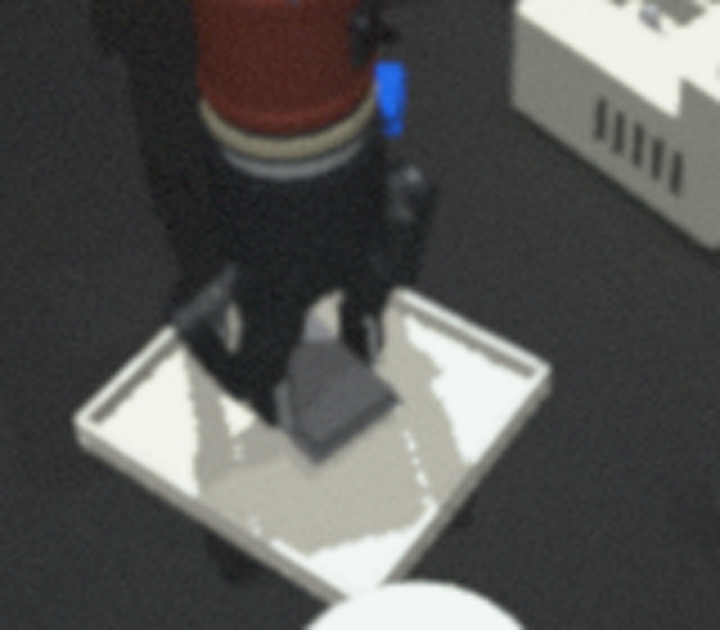

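Next I'll lower in small steps until contact, then release.

```bash
python3 -m jog '[[0,0,0.007,0,0,0],[0,0,0.007,0,0,0],[0,0,0.005,0,0,0],[0,0,0.002,0,0,0],[0,0,0,0,0,0],[0,0,0,0,0,0]]'
python3 - <<'E'
from h import *
go([600,-282,9],84.4)
E
```

```text
time: 29.57
eef_pos: [600.8, -282.1, 8.3]
eef_rot: [0.74, 0.672, 0.0, 0.0]
wrist_force: [0.4, 0.2, -0.5]
opening: 42.6
t 29.57 pos [ 600.8 -282.1    8.3] xang 84.5 zaxis [ 0.  0. -1.] F [ 0.4  0.2 -0.5] M [0.05 0.01 0.04] open 42.6 q [-0.54  0.55  1.63  0.    0.96 -2.02]
world d [-0.8  0.1  0.7]  tool units [ 0.0001 -0.0019 -0.0016] turn units [ 0.0001 -0.      0.0005] rows>= 0.0
```

```bash
python3 -m jog '[[0,0,0.003,0,0,0],[0,0,0,0,0,0],[0,0,0,0,0,0],[0,0,0,0,0,0],[0,0,0,0,0,0],[0,0,0,0,0,0]]' 0
python3 -m jog '[[0,0,-0.04,0,0,0],[0,0,-0.09,0,0,0],[0,0,-0.1,0,0,0],[0,0,-0.1,0,0,0],[0,0,-0.1,0,0,0],[0,0,-0.1,0,0,0],[0,0,0,0,0,0]]'
python3 - <<'E'
from h import *
p,d=r.capture("wrist"); cv2.imwrite("pics/w27.png",p[:,:,::-1])
go([425,276,210],84.4)
for x in r.landmark_of("cover_mid","wrist"): print(round(x["score"],2),np.round(x["point"],1))
E
```

```text
time: 30.07
eef_pos: [600.9, -282.2, 7.3]
eef_rot: [0.74, 0.672, 0.0, 0.0]
wrist_force: [-0.9, 0.1, 0.4]
opening: 85.2
time: 30.65
eef_pos: [606.1, -285.3, 233.2]
eef_rot: [0.74, 0.672, 0.003, 0.01]
wrist_force: [1.6, -0.4, 2.7]
opening: 85.3
t 30.7 pos [ 604.6 -284.5  229. ] xang 84.5 zaxis [ 0.014 -0.008 -1.   ] F [-0.4 -0.3  0.6] M [ 0.02 -0.07 -0.01] open 85.3 q [-0.54  0.3   1.52  0.    1.31 -2.02]
world d [-179.6  560.5  -19. ]  tool units [ 1.3519 -0.5819  0.0297] turn units [0.0047 0.0022 0.0005] rows>= 13.0
0.7 [ 449.2 -118.7    6. ]
0.63 [ 597.9 -282.     7.7]
```

View pics/w27.png

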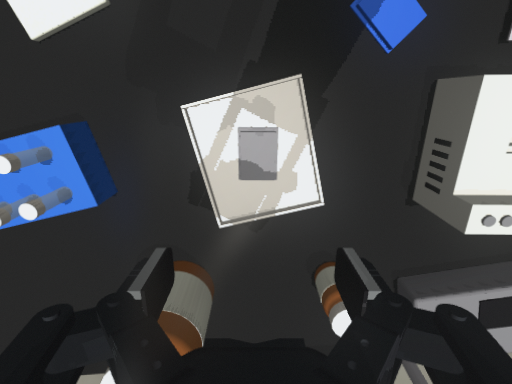

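```bash
python3 -m jog '[[0.091,-0.015,0,0,0,0],[0.091,-0.015,0,0,0,0],[0.091,-0.015,0,0,0,0],[0.091,-0.015,0,0,0,0],[0.091,-0.015,0,0,0,0],[0.091,-0.015,0,0,0,0],[0.091,-0.015,0,0,0,0],[0.091,-0.015,0.03,0,0,0],[0,0,0.03,0,0,0],[0,0,0,0,0,0],[0,0,0,0,0,0]]'
python3 - <<'E'
from h import *
p,d=r.capture("wrist"); c=r.calibration("wrist"); go([425,276,210],84.4); np.savez("w28.npz",p=p,d=d,T=c["T"]); cv2.imwrite("pics/w28.png",p[:,:,::-1])
for x in r.landmark_of("shaft_top","wrist"): print(round(x["score"],2),np.round(x["point"],1))
E
```

```text
time: 31.67
eef_pos: [579.0, 12.4, 192.8]
eef_rot: [0.74, 0.673, -0.002, -0.001]
wrist_force: [-0.1, 0.5, -0.3]
opening: 85.5
t 31.72 pos [580.   11.6 194. ] xang 84.5 zaxis [-0.002 -0.    -1.   ] F [-0.1 -0.2  0.7] M [ 0.02  0.02 -0.04] open 85.3 q [-0.1   0.16  1.75 -0.    1.23 -1.57]
world d [-155.   264.4   16. ]  tool units [ 0.6206 -0.4496 -0.0395] turn units [-0.0006  0.0002  0.0004] rows>= 6.0
0.62 [574.5   5.4  58.4]
```

View pics/w28.png

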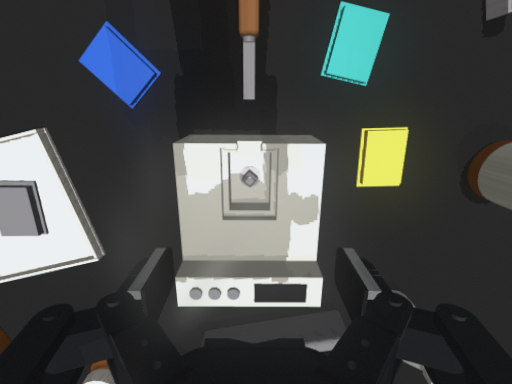

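```bash
python3 - <<'E'
from h import *
W=np.load("w28.npz"); p,d=W["p"],W["d"]; c=r.calibration("wrist")
cv2.imwrite("pics/w28z.png",cv2.resize(p[140:220,210:290],None,fx=7,fy=7,interpolation=cv2.INTER_CUBIC)[:,:,::-1])
m=np.zeros(d.shape,bool); m[162:196,235:266]=True
P=cloud("wrist",d,m,c); Q=P[(P[:,2]>58)&(P[:,2]<66)]; print(len(Q),rect(Q),Q.mean(0)); Q=P[(P[:,2]>50)&(P[:,2]<66)]; print(len(Q),rect(Q),Q.mean(0))
mm=np.zeros(d.shape,bool); mm[135:265,178:325]=True
Q=cloud("wrist",d,mm,c); Q=Q[(Q[:,2]>74.)&(Q[:,2]<80)]; print("pump top",rect(Q),np.median(Q[:,2]))
Q=cloud("wrist",d,mm,c); Q=Q[(Q[:,2]>38)&(Q[:,2]<45)]; print("pocket floor",len(Q),rect(Q),np.median(Q[:,2]))
E
```

```text
115 [575.8, 6.7, 11.9, 11.3, 44.3] [575.42827549   6.95227855  61.53102636]
155 [576.0, 6.9, 12.1, 12.1, 43.1] [574.75669406   7.12447439  59.89373324]
pump top [597.4, 5.1, 141.2, 122.8, 84.3] 78.27042039308708
pocket floor 1906 [571.5, 7.7, 139.8, 70.6, 84.2] 43.27971726856563
```

View pics/w28z.png

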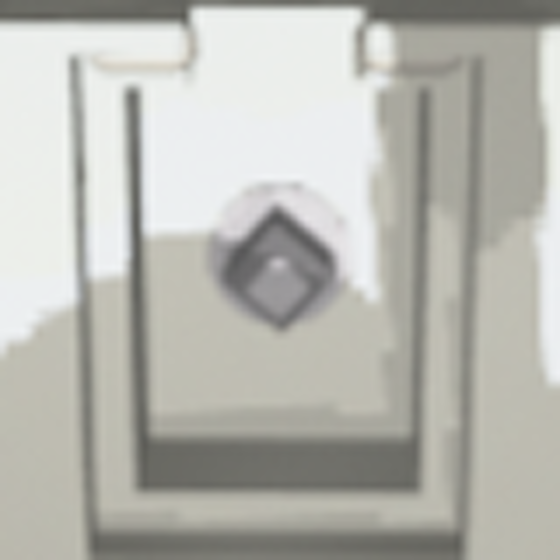

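```bash
cat >> h.py <<'E'
def shaft(box):
    p,d=r.capture("wrist"); c=r.calibration("wrist")
    m=np.zeros(d.shape,bool); m[box[0]:box[1],box[2]:box[3]]=True
    P=cloud("wrist",d,m,c); Q=P[(P[:,2]>56)&(P[:,2]<67)]; print("shaft",len(Q),rect(Q),np.median(Q[:,2]))
    Q=cloud("wrist",d,np.ones_like(m),c); Q=Q[(abs(Q[:,2]-77)<3)&(np.hypot(Q[:,0]-594,Q[:,1]-6.7)<100)]; a=rect(Q); print("pump top",a,np.median(Q[:,2]),"origin",a[0]-20.9,a[1]+2.05)
    return p,d,c
E
python3 - <<'E'
from h import *
tip()
p,d,c=shaft((162,196,235,266))
for x in r.landmark_of("shaft_top","wrist"): print(round(x["score"],2),np.round(x["point"],1))
go([445,268,210],84.4)
E
```

```text
t 31.77 tip s 128.3 lat 3.0 z 202.8 pitch -0.0 TCP [580.7  11.1 194.9] F [ 0.5 -0.5  1.1] M [ 0.   -0.01 -0.07] open 85.5
shaft 124 [574.3, 7.8, 11.5, 11.8, 46.2] 60.23530018489038
pump top [595.9, 6.2, 141.2, 122.7, 84.4] 76.71418277655548 origin 575.0 8.25
0.58 [579.7   5.   58.3]
t 31.87 pos [581.4  10.9 195.7] xang 84.4 zaxis [ 0.001 -0.    -1.   ] F [-0.1 -0.3  0.1] M [-0.01 -0.   -0.01] open 85.3 q [-0.1   0.16  1.75 -0.    1.23 -1.57]
world d [-136.4  257.1   14.3]  tool units [ 0.6063 -0.4023 -0.0364] turn units [ 0.0005  0.0001 -0.0001] rows>= 5.8
```

```bash
python3 -m jog '[[0.076,-0.05,-0.005,0,0,0],[0.076,-0.05,-0.005,0,0,0],[0.076,-0.05,-0.005,0,0,0],[0.076,-0.05,-0.005,0,0,0],[0.076,-0.05,-0.005,0,0,0],[0.076,-0.05,-0.005,0,0,0],[0.076,-0.05,-0.005,0,0,0],[0.076,-0.05,0,0,0,0],[0,0,0,0,0,0],[0,0,0,0,0,0],[0,0,0,0,0,0]]'
python3 - <<'E'
from h import *
p,d=r.capture("wrist"); c=r.calibration("wrist"); tip(); np.savez("w30.npz",p=p,d=d,T=c["T"]); cv2.imwrite("pics/w30.png",p[:,:,::-1])
for k in ["key_grip","key_foot"]:
  for x in r.landmark_of(k,"wrist"): print(k,round(x["score"],2),np.round(x["point"],1))
for m in r.masks_of("key_grip","wrist")[:1]:
    P=cloud("wrist",d,m["pixels"],c); Q=P[P[:,2]>60]; print(m["score"],len(P),"top",len(Q),rect(Q),np.median(Q[:,2]))
    v,u=np.nonzero(m["pixels"]); print(u.min(),u.max(),v.min(),v.max())
E
```

```text
time: 32.78
eef_pos: [445.7, 269.1, 209.6]
eef_rot: [0.74, 0.672, 0.001, 0.001]
wrist_force: [0.4, -0.7, 0.6]
opening: 85.4
t 32.83 tip s -31.0 lat 246.2 z 217.6 pitch 0.1 TCP [445.9 268.7 209.5] F [-0.7 -0.3  0.3] M [-0.04  0.01 -0.02] open 85.2
key_grip 0.73 [426.3 279.2  47.4]
key_foot 0.57 [432.7 276.5  -0.9]
key_foot 0.29 [570.8   6.6   1.5]
0.74 968 top 832 [429.7, 273.9, 48.1, 20.0, 11.1] 64.51524641255693
243 271 139 187
```

View pics/w30.png

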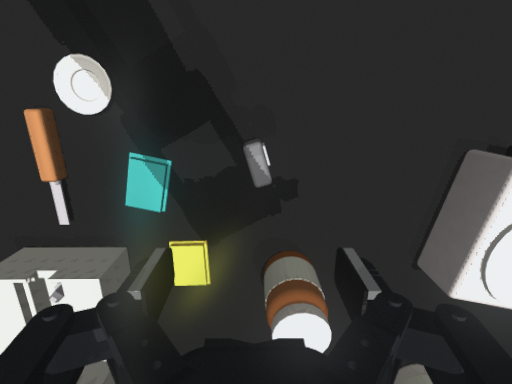

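```bash
python3 - <<'E'
from h import *
go([429.7,273.9,110],101.1)
E
```

```text
t 32.98 pos [445.8 268.5 209.2] xang 84.3 zaxis [ 0.001 -0.    -1.   ] F [ 0.4 -0.3  0.1] M [0.02 0.02 0.04] open 84.9 q [ 0.41  0.01  1.88 -0.    1.25 -1.06]
world d [-16.1   5.4 -99.2]  tool units [ 0.0096 -0.0416  0.2478] turn units [ 0.0002  0.0001 -0.0931] rows>= 2.4
```

```bash
python3 -m jog '[[0.0048,-0.0208,0.06,0,0,0],[0.0048,-0.0208,0.07,0,0,0],[0,0,0.06,0,0,-0.031],[0,0,0.058,0,0,-0.031],[0,0,0,0,0,-0.0311],[0,0,0,0,0,0],[0,0,0,0,0,0],[0,0,0,0,0,0]]'
python3 - <<'E'
from h import *
p,d=r.capture("wrist"); c=r.calibration("wrist"); go([429.7,273.9,37],101.1); cv2.imwrite("pics/w31.png",p[:,:,::-1])
m=np.zeros(d.shape,bool); m[60:330,180:340]=True
Q=cloud("wrist",d,m,c); Q=Q[(Q[:,2]>60)&(Q[:,2]<70)&(np.hypot(Q[:,0]-430,Q[:,1]-274)<40)]; print(len(Q),rect(Q),np.median(Q[:,2]))
E
```

```text
time: 33.65
eef_pos: [430.1, 275.1, 110.9]
eef_rot: [0.636, 0.772, 0.001, 0.001]
wrist_force: [0.3, -0.5, -1.3]
opening: 85.3
t 33.7 pos [430.2 275.3 111.1] xang 101.1 zaxis [ 0.003  0.001 -1.   ] F [-0.5  0.4  0.4] M [ 0.    0.01 -0.03] open 85.6 q [ 0.43  0.11  1.98 -0.    1.05 -1.33]
world d [ -0.5  -1.4 -74.1]  tool units [-0.0032 -0.0023  0.1853] turn units [ 0.001  -0.0001  0.    ] rows>= 1.8
1613 [428.8, 274.3, 46.8, 19.8, 11.7] 64.99925023073538
```

View pics/w31.png

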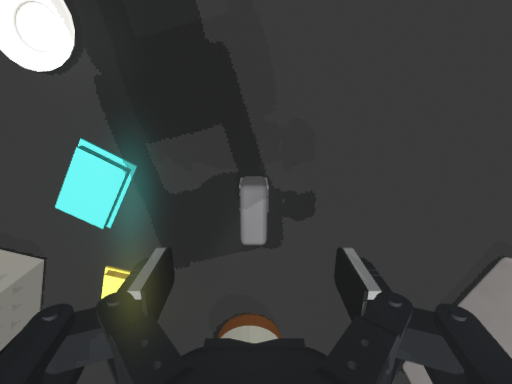

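```bash
python3 -m jog '[[-0.003,-0.003,0.06,0,0,0],[0,0,0.06,0,0,0],[0,0,0.045,0,0,0],[0,0,0.02,0,0,0],[0,0,0,0,0,0],[0,0,0,0,0,0]]'
python3 - <<'E'
from h import *
go([429.7,273.9,37],101.1)
E
python3 -m jog '[[0,0,0,0,0,0],[0,0,0,0,0,0],[0,0,0,0,0,0],[0,0,0,0,0,0],[0,0,0,0,0,0],[0,0,0,0,0,0],[0,0,0,0,0,0],[0,0,0,0,0,0]]' 1 80
python3 - <<'E'
from h import *
go([429.7,273.9,37],101.1)
E
```

```text
time: 34.2
eef_pos: [428.5, 274.0, 36.5]
eef_rot: [0.635, 0.773, 0.001, 0.0]
wrist_force: [0.2, -0.0, 0.4]
opening: 85.9
t 34.2 pos [428.5 274.   36.5] xang 101.2 zaxis [ 0.001  0.    -1.   ] F [ 0.2 -0.   0.4] M [-0.02 -0.02  0.02] open 85.9 q [ 0.43  0.23  2.01 -0.    0.9  -1.34]
world d [ 1.2 -0.1  0.5]  tool units [-0.0007  0.0028 -0.0011] turn units [ 0.0005 -0.      0.0007] rows>= 0.0
time: 34.87
eef_pos: [428.6, 274.0, 36.6]
eef_rot: [0.634, 0.773, 0.001, 0.001]
wrist_force: [-0.3, -0.7, 3.7]
opening: 18.8
t 34.87 pos [428.6 274.   36.6] xang 101.2 zaxis [ 0.002  0.    -1.   ] F [-0.3 -0.7  3.7] M [-0.08  0.01 -0.03] open 18.8 q [ 0.43  0.23  2.01 -0.    0.9  -1.34]
world d [ 1.1 -0.1  0.4]  tool units [-0.0009  0.0027 -0.0011] turn units [ 0.0006 -0.      0.0008] rows>= 0.0
```

```bash
python3 -m jog '[[0,0,-0.03,0,0,0],[0,0,-0.08,0,0,0],[0,0,-0.08,0,0,0],[0,0,-0.08,0,0,0],[0,0,-0.06,0,0,0],[0,0,0,0,0,0.039],[0,0,0,0,0,0.039],[0,0,0,0,0,0.039],[0,0,0,0,0,0.039],[0,0,0,0,0,0.039],[0,0,0,0,0,0.039],[0,0,0,0,0,0.039],[0,0,0,0,0,0.039],[0,0,0,0,0,0],[0,0,0,0,0,0]]'
python3 - <<'E'
from h import *
p,d=r.capture("wrist"); cv2.imwrite("pics/w32.png",p[:,:,::-1])
go([574,8,160],45)
E
```

```text
time: 36.12
eef_pos: [427.4, 273.6, 167.9]
eef_rot: [0.923, 0.385, -0.0, 0.0]
wrist_force: [0.4, -0.0, -1.0]
opening: 18.9
t 36.17 pos [427.5 273.6 167.9] xang 45.3 zaxis [ 0. -0. -1.] F [-0.4 -0.3 -1.3] M [-0.02  0.05 -0.03] open 18.6 q [ 0.43  0.03  1.94 -0.    1.17 -0.36]
world d [ 146.5 -265.6   -7.9]  tool units [-0.2138  0.7275  0.0199] turn units [0.0001 0.     0.0014] rows>= 7.0
```

View pics/w32.png

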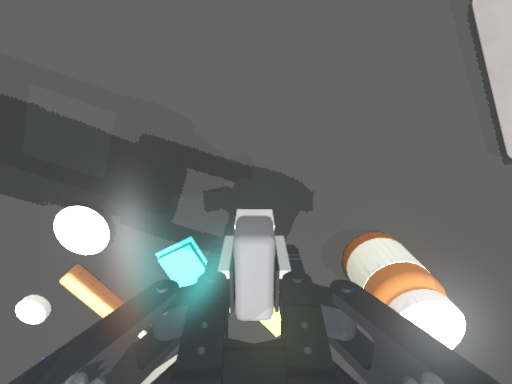

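```bash
python3 -m jog '[[-0.0267,0.0909,0.002,0,0,0],[-0.0267,0.0909,0.002,0,0,0],[-0.0267,0.0909,0.002,0,0,0],[-0.0267,0.0909,0.002,0,0,0],[-0.0267,0.0909,0.002,0,0,0],[-0.0267,0.0909,0.002,0,0,0],[-0.0267,0.0909,0.002,0,0,0],[-0.0267,0.0909,0.002,0,0,0],[0,0,0,0,0,0],[0,0,0,0,0,0],[0,0,0,0,0,0],[0,0,0,0,0,0]]'
python3 - <<'E'
from h import *
go([574,8,110],45)
p,d=r.capture("scene"); cv2.imwrite("pics/s33.png",cv2.resize(p[110:270,220:350],None,fx=4.5,fy=4.5,interpolation=cv2.INTER_CUBIC)[:,:,::-1])
for n in ["scene"]:
  for k in ["key_foot","key_grip","shaft_top"]:
    for x in r.landmark_of(k,n)[:2]: print(n,k,round(x["score"],2),np.round(x["point"],1))
p,d=r.capture("wrist"); c=r.calibration("wrist"); cv2.imwrite("pics/w33.png",p[:,:,::-1])
o=r.get_obs()["eef_pos"]
Q=cloud("wrist",d,np.ones(d.shape,bool),c); K=Q[(Q[:,2]>o[2]+22)&(Q[:,2]<o[2]+36)&(np.hypot(Q[:,0]-o[0],Q[:,1]-o[1])<40)]; print("wing",rect(K),np.percentile(K[:,2],[5,50,95]),o)
T=Q[(abs(Q[:,2]-77)<3)&(np.hypot(Q[:,0]-594,Q[:,1]-6.7)<100)];a=rect(T);print("top",a,"origin",a[0]-20.9,a[1]+2.05)
E
```

```text
time: 37.17
eef_pos: [572.6, 9.0, 161.2]
eef_rot: [0.923, 0.384, -0.0, -0.0]
wrist_force: [-0.8, 0.1, -1.0]
opening: 18.7
t 37.17 pos [572.6   9.  161.2] xang 45.2 zaxis [-0.001  0.001 -1.   ] F [-0.8  0.1 -1. ] M [-0.02  0.01 -0.01] open 18.7 q [-0.11  0.18  1.8   0.    1.17 -0.9 ]
world d [  1.4  -1.  -51.2]  tool units [0.0007 0.0043 0.1281] turn units [-0.0003  0.      0.0011] rows>= 1.2
scene key_foot 0.54 [569.5  12.  124.9]
scene key_grip 0.68 [572.8   8.  174.5]
scene shaft_top 0.42 [574.4   5.2  64.7]
wing [574.2, 8.5, 44.5, 44.7, 0.8] [185.88525742 189.99199494 194.46029334] [573.12555327   8.93372178 161.64540322]
top [595.4, 6.2, 140.9, 123.5, 84.2] origin 574.5 8.25
```

View pics/s33.png

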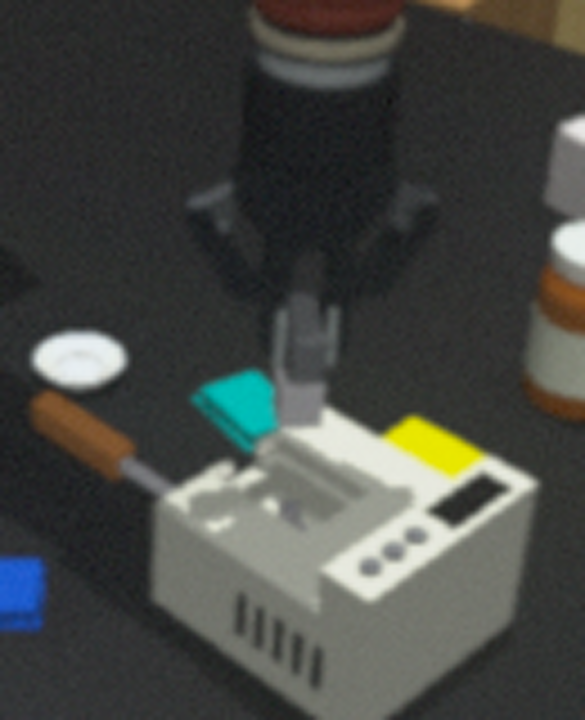

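View pics/w33.png

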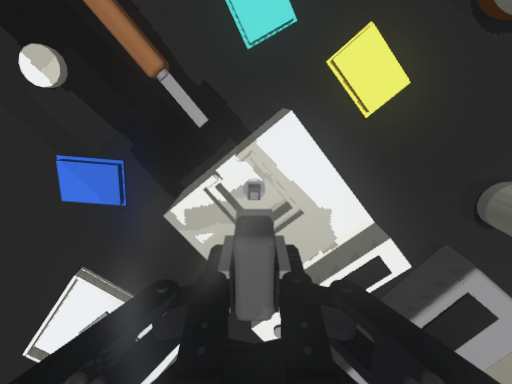

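```bash
python3 - <<'E'
from h import *
p,d,c=shaft((174,206,240,270)); o=r.get_obs(); print(o["eef_pos"],o["qpos"][5])
cv2.imwrite("pics/w34.png",cv2.resize(p[150:330,200:310],None,fx=4,fy=4,interpolation=cv2.INTER_CUBIC)[:580,:,::-1])
Q=cloud("wrist",d,np.ones(d.shape,bool),c); Rc=R.from_quat(o["eef_rot"]); L=Rc.inv().apply(Q-o["eef_pos"])
k=(L[:,2]<-26)&(L[:,2]>-33)&(abs(L[:,0])<13)&(abs(L[:,1])<40); print("wing in tool frame", rect(L[k]),L[k].mean(0),k.sum())
s=(abs(L[:,0])<15)&(abs(L[:,1]-0)<25)&(abs(Q[:,2]-61)<4.5); print("shaft in tool frame",rect(L[s]),s.sum(),np.median(Q[s,2]))
for z0,z1 in((53,56),(56,59),(59,61),(61,64)):
    s=(abs(L[:,0])<12)&(abs(L[:,1]-0)<14)&(Q[:,2]>z0)&(Q[:,2]<z1); print(z0,s.sum(),rect(L[s]) if s.sum()>3 else 0)
E
```

```text
shaft 153 [570.1, 17.0, 13.4, 29.8, 24.7] 60.27589724693769
pump top [595.7, 6.2, 140.8, 123.9, 84.4] 76.19471954585104 origin 574.8000000000001 8.25
[573.25909706   8.69740791 161.6779625 ] -0.8957172227920286
wing in tool frame [-0.5, 0.7, 25.9, 47.8, 2.8] [  0.48719573  -1.34612456 -28.37510191] 3470
shaft in tool frame [4.8, -9.0, 13.9, 32.9, 25.0] 175 60.847063251441
53 29 [-0.3, 0.5, 11.9, 12.3, 5.9]
56 57 [-0.2, 0.4, 11.2, 11.8, 0.2]
59 44 [0.2, 0.3, 7.9, 8.3, 89.6]
61 37 [0.3, 0.1, 7.3, 6.4, 89.7]
```

View pics/w34.png

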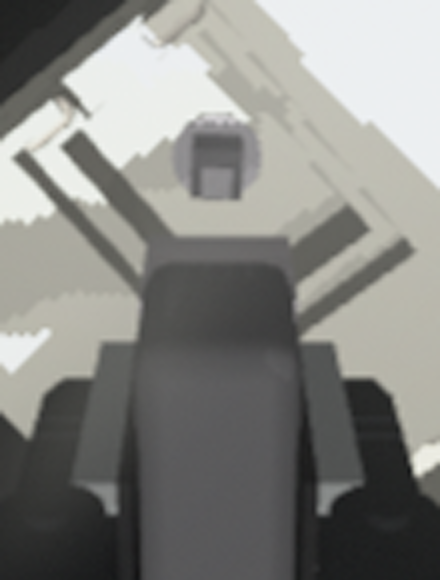

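```bash
python3 -m jog '[[0,0.0005,0.05,0,0,0.001],[0,0,0.05,0,0,0],[0,0,0.04,0,0,0],[0,0,0.01,0,0,0],[0,0,0,0,0,0],[0,0,0,0,0,0]]'
python3 - <<'E'
from h import *
go([573.3,8.8,80],45)
E
python3 -m jog '[[0,0,0.006,0,0,0],[0,0,0.006,0,0,0],[0,0,0.006,0,0,0],[0,0,0,0,0,0]]'
python3 - <<'E'
from h import *
go([573.3,8.8,80],45)
E
```

```text
time: 37.97
eef_pos: [574.0, 7.9, 102.1]
eef_rot: [0.924, 0.382, 0.0, 0.0]
wrist_force: [0.5, 0.2, -0.8]
opening: 19.0
t 37.97 pos [574.    7.9 102.1] xang 44.9 zaxis [ 0.001 -0.    -1.   ] F [ 0.5  0.2 -0.8] M [-0.01  0.    0.03] open 19.0 q [-0.11  0.25  1.83  0.    1.06 -0.89]
world d [ -0.7   0.9 -22.1]  tool units [ 0.0004 -0.0029  0.0551] turn units [ 0.0003 -0.0002 -0.0004] rows>= 0.5
time: 38.3
eef_pos: [573.7, 7.7, 94.4]
eef_rot: [0.924, 0.382, 0.0, 0.0]
wrist_force: [-0.2, 0.2, -2.2]
opening: 18.9
t 38.3 pos [573.7   7.7  94.4] xang 44.9 zaxis [ 0.001 -0.    -1.   ] F [-0.2  0.2 -2.2] M [-0.06  0.   -0.01] open 18.9 q [-0.11  0.26  1.84 -0.    1.04 -0.89]
world d [ -0.4   1.1 -14.4]  tool units [ 0.0012 -0.0027  0.0361] turn units [ 0.0002 -0.0001 -0.0005] rows>= 0.3
```

```bash
python3 -m jog '[[0,0,0.005,0,0,0],[0,0,0.005,0,0,0],[0,0,0.005,0,0,0],[0,0,0.005,0,0,0],[0,0,0,0,0,0]]'
python3 - <<'E'
from h import *
go([573.3,8.8,79.6],45)
E
python3 -m jog '[[0,0,0.005,0,0,0],[0,0,0.005,0,0,0],[0,0,0.0045,0,0,0],[0,0,0,0,0,0],[0,0,0,0,0,0]]'
python3 - <<'E'
from h import *
go([573.3,8.8,79.6],45)
p,d=r.capture("scene"); cv2.imwrite("pics/s35.png",cv2.resize(p[110:270,220:350],None,fx=4.5,fy=4.5,interpolation=cv2.INTER_CUBIC)[:,:,::-1])
E
```

```text
time: 38.72
eef_pos: [573.1, 7.9, 85.5]
eef_rot: [0.924, 0.382, -0.0, -0.0]
wrist_force: [-0.9, 0.3, -0.9]
opening: 19.0
t 38.72 pos [573.1   7.9  85.5] xang 44.9 zaxis [-0.  0. -1.] F [-0.9  0.3 -0.9] M [0.18 0.11 0.05] open 19.0 q [-0.11  0.28  1.84 -0.    1.03 -0.89]
world d [ 0.2  0.9 -5.9]  tool units [ 0.002  -0.0013  0.0149] turn units [-0.0001  0.0001 -0.0004] rows>= 0.1
time: 39.13
eef_pos: [573.1, 7.9, 79.9]
eef_rot: [0.924, 0.382, -0.0, -0.0]
wrist_force: [-1.2, 2.3, -2.2]
opening: 18.8
t 39.13 pos [573.1   7.9  79.9] xang 44.9 zaxis [-0.001  0.    -1.   ] F [-1.2  2.3 -2.2] M [0.31 0.19 0.  ] open 18.8 q [-0.11  0.28  1.84  0.    1.02 -0.89]
world d [ 0.2  0.9 -0.3]  tool units [ 0.002  -0.0013  0.0007] turn units [-0.0002  0.0001 -0.0005] rows>= 0.0
```

View pics/s35.png

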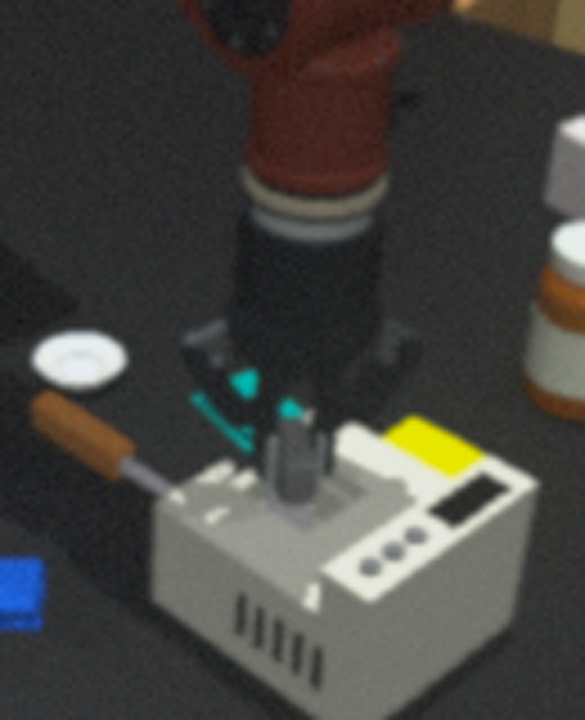

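```bash
python3 -m jog '[[0,0,0.0025,0,0,0],[0,0,0,0,0,0]]'
python3 -m jog '[[0,0,0,0,0,0],[0,0,0,0,0,0],[0,0,0,0,0,0],[0,0,0,0,0,0],[0,0,0,0,0,0],[0,0,0,0,0,0]]' 0
python3 -m jog '[[0,0,-0.02,0,0,0],[0,0,-0.06,0,0,0],[0,0,-0.09,0,0,0],[0,0,-0.09,0,0,0],[0,-0.05,-0.04,0,0,0],[0,-0.02,0,0,0,0],[0,0,0,0,0,0],[0,0,0,0,0,0]]'
python3 - <<'E'
from h import *
p,d=r.capture("wrist"); c=r.calibration("wrist"); cv2.imwrite("pics/w36.png",p[:,:,::-1]); go([0,0,0],45)
Q=cloud("wrist",d,np.ones(d.shape,bool),c); K=Q[(Q[:,2]>104)&(Q[:,2]<115)&(np.hypot(Q[:,0]-574,Q[:,1]-8)<35)]; print("wing top",len(K),rect(K),np.median(K[:,2]))
if len(K)>50: print("tilt",np.linalg.lstsq(np.c_[K[:,:2]-K[:,:2].mean(0),np.ones(len(K))],K[:,2],rcond=None)[0])
T=Q[(abs(Q[:,2]-77)<3)&(np.hypot(Q[:,0]-594,Q[:,1]-6.7)<100)];print("top z",np.median(T[:,2]))
p,d=r.capture("scene"); cv2.imwrite("pics/s36.png",p[:,:,::-1])
for k in ["key_foot","tool_grip","tool_tip","cover_mid","big_jar_mid","tray"]:
    for x in r.landmark_of(k,"scene")[:4]: print(k,round(x["score"],2),np.round(x["point"],1))
E
```

```text
time: 39.35
eef_pos: [573.2, 7.9, 79.6]
eef_rot: [0.924, 0.382, -0.0, -0.0]
wrist_force: [-2.6, 1.8, 1.3]
opening: 19.2
time: 39.85
eef_pos: [574.1, 7.5, 79.8]
eef_rot: [0.924, 0.382, 0.001, 0.0]
wrist_force: [0.3, -0.2, 1.0]
opening: 85.4
time: 40.52
eef_pos: [553.1, 27.7, 199.0]
eef_rot: [0.924, 0.382, -0.0, 0.0]
wrist_force: [0.1, -0.7, -0.6]
opening: 85.5
t 40.57 pos [552.9  27.5 198.2] xang 44.9 zaxis [-0.002 -0.    -1.   ] F [-0.4 -0.4  0.2] M [ 0.03  0.02 -0.  ] open 85.3 q [-0.08  0.1   1.81 -0.    1.23 -0.86]
world d [-552.9  -27.5 -198.2]  tool units [-1.0265 -0.9271  0.4977] turn units [-0.0003  0.0004 -0.0004] rows>= 9.8
wing top 969 [572.9, 7.6, 19.4, 46.9, 45.6] 107.02085034524745
tilt [-1.15228724e-03 -9.73030117e-03  1.06904144e+02]
top z 75.31181156152667
key_foot 0.64 [571.4  12.1  41.4]
tool_grip 0.82 [417.4  23.6  14.9]
tool_grip 0.63 [571.4   2.9  -5.8]
tool_tip 0.48 [495.8  14.   16.3]
cover_mid 0.79 [ 4.491e+02 -1.198e+02  2.000e-01]
cover_mid 0.78 [ 599.2 -282.6   10. ]
cover_mid 0.71 [451.5 131.8   6.5]
cover_mid 0.68 [578.7 166.    7.6]
big_jar_mid 0.97 [601.5 303.3  62.2]
tray 0.92 [ 598.5 -277.9   -4.3]
```

View pics/w36.png

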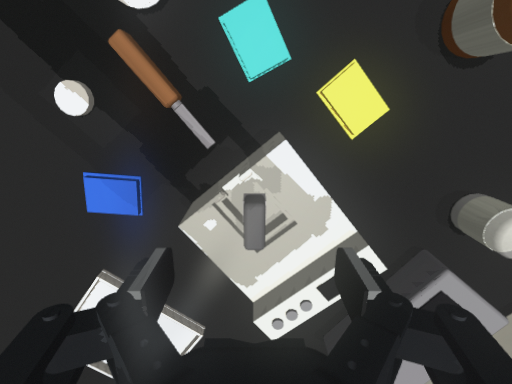

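View pics/s36.png

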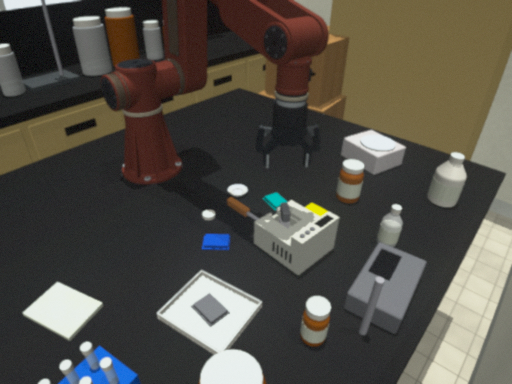

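```bash
python3 -c "
from bench import r
print(r.job_done(), r.get_obs()['time'])"
```

```text
the job is handed in; nothing more can be done
the job is handed in; nothing more can be done
```

I handed the job in at about 41 s of the 72 s allowed. The cover is in the white tray, the key is on the drive shaft and the blade tool is on the bench. The hand-in gave no verdict.

**Prising the cover:**
- **First try:** I pushed the blade in too deep (about 24 mm). That raised the cover's rear edge while the catches held the front, and the cover slipped back about 4 mm.
- **Second try:** With the blade only just under the front edge, I lifted the front to about 78 mm. The wrist force showed no clear 10 N release and the catches did not hold the cover up.
- **How I got it out:** I used the blade to push and carry the cover back, until it was more than 30 mm from its seat. Only then did I grip it by its sides and lay it in the tray.

**Last checks:**
- **Key:** the top of its wing read 107 mm, or about 108.7 mm after correcting for the camera's reading of the pump top; fully home is 109 mm. It was upright within 1° and within about 2 mm of the shaft axis. By the arm's position its foot was about 19 mm below the shaft top.
- **Cover:** the scene camera put it in the tray, near the middle and about 10 mm high.
- **Blade tool:** lying flat on the bench, grip and tip both about 15 mm high.
- **Jar and gripper:** the big jar stood where it was at the start, and the gripper was open and touching nothing.

**Not certain:** step 1 wants a blade–cover force above 0.05 N with the front edge above 72 mm. That force is too small for the wrist sensor to show. I take it as met because the front edge was resting only on the blade, at about 78 mm by the depth images.

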